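# Move gel cassettes from the staining tank into the plate dryer

## Robot

A 6-joint arm with a two-finger parallel gripper is mounted at the origin on the work surface. World frame = base frame: x ahead of the robot, y to its left, z up, the work surface at z = 0. Lengths are in m, angles in rad, forces in N, time in s.
With the tool pointing down it reaches from about 0.3 to 0.875 m from the base axis. Payload 4.2 kg.
Tool frame: the origin (TCP) lies on the centre line of the jaws, within the pads' length; the fingertips stand 17 mm ahead of it and the grasp point (between the pads) lies 2 mm behind it; z points along the fingers, y is the line along which they close (so a half turn about z gives the same grasp; the last joint's range is limited). The gripper opens to 85 mm and grips with 20 to 120 N. Pads are 22 mm wide; open, the fingers measure 114 mm over their backs; the gripper's body (76 mm by 85 mm) begins 54 mm behind the grasp point. The pads swing forward as they close: fully open they stand 13 mm farther back than shut.
Start: joints at [1.086, 0.32, 1.565, -0, 1.257, -0.02], TCP at [0.258, 0.514, 0.248] pointing down, gripper open.
Joint ranges: [-3.11, 3.11], [-0.84, 2.01], [0.21, 2.61], [-1.34, 4.49], [0.05, 2.63], [-2.56, 2.56]. Speed limits (rad/s): [2.57, 2.57, 3.14, 3.14, 3.14, 3.14].

## Interface

Orientations are given as a unit quaternion [w, x, y, z].
In Python, from bench import r gives the robot as it stands.
- The arm moves only by the shell command python3 -m pendant 'ROWS' [OPENING]. ROWS is JSON, a list of rows, each an object of numbers: "tx", "ty", "tz": the shift along the tool's x, y, z in cm; "twist": the turn about the tool's z in degrees. A call has 1 to 20 rows; each row shifts and turns the commanded pose from where the row before left it, along the tool's axes as they then stand; what a row does not reach is not made up. A row lasts 1/12 s, in which the tool goes at most 41.7 mm and 7.16 degrees, less where a joint would pass 70% of its speed; a pose out of reach is approached as far as the arm can. A call with a gripper value outside its range is refused whole. OPENING is the opening, from -1 (shut) to 1 (fully open), set as the call begins (- or left out, the last holds). The fingers move at their own pace and stop on an object; the grip force is fixed at half the most. Time passes only in rows, so rows that do not move let the fingers close. It gives the time, the measured TCP pose, the force, the opening and the grip force at its end, in the units of the state.
- r.get_state(): the state, without advancing time (a new reading comes with each control period).
- r.snapshot(name): name is "scene" or "side" or "wrist"; returns (picture, depth): 420x560x3 uint8, red, green, blue; 420x560 float32, m along the optical axis (not along the pixel's ray), 0 where there is no reading.
- r.camera_params(name): a dict with "vfov" (degrees; the focal length in pixels is half the picture's height over the tangent of half this angle, whatever the lens; pixels are square), "cx", "cy" (the principal point, pixels), "position" and "attitude" of the camera in the world; the wrist camera has in their place "T_tool_cam" (4x4, takes a point from camera to tool coordinates, whose origin is the TCP and whose axes are the flange's). Camera axes: x right, y down, z forward; pixel columns grow to the right and rows downward; lengths in m; the calibration is good to about 2 mm. A picture is of the moment at which its call begins: read the wrist's pose just before it. camera_params takes no time and is no camera call.
- r.finish_job(): hands the job in; it is judged then, once.
The state is a dict: "time_s": time; "joint_positions": joint angles; "joint_vel": joint speeds; "joint_efforts": joint torques, N m; "eef_pos": TCP position; "ee_rot": TCP orientation; "wrist_force": force on the tool from outside, world axes, zero at the start; "torque": the same for the moment, N m; "gripper_width": finger opening in m; "grasp_force": force on a finger pad.
Only numpy, scipy, OpenCV 4.12 (cv2) and the standard library are available. Lean on these libraries where they do the work, as an engineer would, in place of code of your own. Each camera call takes 0.05 s, during which the arm holds its last target. There are 200 camera calls.

## Task

Unload the staining tank into the plate dryer: pull the dryer carriage out to its front stop and stand the clear cover of the tank on the blue mat; then draw every gel cassette up out of the tank by its top edge and stand it fully down in a free slot of the pulled-out carriage. Finish by putting the cover back squarely on the tank and pushing the loaded carriage fully home, keeping the cassettes upright, setting them down gently and leaving the microplate and pipette alone.

Things in the scene. Friction and masses are not known exactly. Their poses are not given: they have to be found in the camera images.
- tank: fixed white staining tank, 100 mm (x) by 180 mm (y), rim 60 mm high, walls 5 mm; a mint ledge runs round the outside (120 by 200 mm, top at z 46 mm) and carries the cover. Origin: centre of its underside, on the bench. Cassettes stand on its floor (z 6 mm), in four 12 mm slots at y = -66, -22, 22, 66 mm, their width along the tank's x, so their tops are at z 106 mm; end guides reach up to z 56 mm
- cover: loose clear bluish cover, a box open below, 116 mm (x) by 196 mm (y) outside, walls 4 mm, roof top at z 72 mm; on it a blue handle bar 16 mm thick (x), 80 mm long (y), from z 72 to 108 mm; 0.3 kg. Origin: centre of its lower rim, z up. It starts on the tank ledge, its axes along the tank's, its rim at tank z 46 mm, with 4 mm play all round the tank walls; half a turn makes no difference
- mat: fixed flat blue mat on the bench, 150 mm (x) by 210 mm (y), 3 mm thick, on which the cover is to stand meanwhile. Origin: centre of its underside
- dryer: fixed plate dryer. Origin: on the bench, below the middle of the carriage when that is fully out; its x points into the dryer. The hood (228 mm wide, clear roof at 146 mm) begins 70 mm along x, a teal blower closes it at 190 mm and is 150 mm high
- carriage (a joint): travel of the dryer carriage in m along the dryer's x: 0 = pulled out to the front stop (loading), 0.11 = fully home under the hood. Stays where left; about 2.5 N friction, 8 N s/m damping. The carriage is 104 mm (x) by 190 mm (y) with grey guide blocks up to 52 mm above its floor
- carriage_mid (a point): middle of the carriage floor, on its top face, moves with the carriage; axes as the dryer's; its height is 28 mm
- carriage_handle (a point): point on the orange upright handle tab of the carriage, 110 mm in front (-x) of the carriage middle; tab 12 mm thick (x), 60 mm wide (y), its top edge at 75 mm above the bench; this point is on its mid-plane, 75 mm above the bench (the top edge). The plate beneath it is at 28 mm
- slot0 (a point): carriage slot 0: centre of its floor. 14 mm wide along y and 94 mm long along x, so a cassette stands in it with its width along the dryer's x; guides 52 mm high; slots 44 mm apart
- slot1 (a point): carriage slot 1: centre of its floor. 14 mm wide along y and 94 mm long along x, so a cassette stands in it with its width along the dryer's x; guides 52 mm high; slots 44 mm apart
- slot2 (a point): carriage slot 2: centre of its floor. 14 mm wide along y and 94 mm long along x, so a cassette stands in it with its width along the dryer's x; guides 52 mm high; slots 44 mm apart
- slot3 (a point): carriage slot 3: centre of its floor. 14 mm wide along y and 94 mm long along x, so a cassette stands in it with its width along the dryer's x; guides 52 mm high; slots 44 mm apart
- cassette0: glass gel cassette, a thin upright plate: 84 mm wide along its x, 8 mm thick along its y, 100 mm high along its z; green rim along the top 22 mm, pink gel below; 0.1 kg. Origin: centre of its lower edge. Starts upright in one of the four tank slots; two to four of the cassettes are present (None: absent)
- cassette1: glass gel cassette, a thin upright plate: 84 mm wide along its x, 8 mm thick along its y, 100 mm high along its z; green rim along the top 22 mm, pink gel below; 0.1 kg. Origin: centre of its lower edge. Starts upright in one of the four tank slots; two to four of the cassettes are present (None: absent)
- cassette2: glass gel cassette, a thin upright plate: 84 mm wide along its x, 8 mm thick along its y, 100 mm high along its z; green rim along the top 22 mm, pink gel below; 0.1 kg. Origin: centre of its lower edge. Starts upright in one of the four tank slots; two to four of the cassettes are present (None: absent)
- cassette3: glass gel cassette, a thin upright plate: 84 mm wide along its x, 8 mm thick along its y, 100 mm high along its z; green rim along the top 22 mm, pink gel below; 0.1 kg. Origin: centre of its lower edge. Starts upright in one of the four tank slots; two to four of the cassettes are present (None: absent)
- microplate: loose white microplate with pink wells, 86 x 127 x 14 mm, beyond the tank; leave alone. Origin: centre of its underside
- pipette: loose white pipette lying down, about 220 mm long along its x, 26 mm high; leave alone. Origin: under its middle
Things that resemble listed ones, but are neither listed nor needed, are in the scene too. What is meant by the cover is not purple or red, and is the larger of those in its own colour.

How it is judged:
By the outcome, as a careful person would: the job done as asked, in the order asked, and still so for the second after the job is handed in, with the robot touching nothing.
Of cassette0, cassette1, cassette2, cassette3 only 2 to 4 are there at a start; the rules pass over those that are not, and their reading is None.
At some moment in a run one of cover may be knocked a few centimetres aside while the robot is not near it.
It also fails if it takes over 208 s, if anything falls off the work surface, if the arm or the gripper's body presses on something with over 40 N, if the wrist force passes 120 N, or if a joint passes its speed limit or range.

## Working session

There is one attempt and no reset: what is moved stays moved. The work goes in short steps, Python scripts to look and compute and a shell command to move; the robot and the scene stay as the last step left them, time stands still between calls to the robot, and variables do not carry over. Pictures are saved under pics/ and viewed, at most 14 in all, crops included, and the job is handed in when it is done.

```bash
ls; mkdir -p pics; cat > h.py <<'E'
import numpy as np, cv2
from scipy.spatial.transform import Rotation as R
from bench import r
def q2R(q): return R.from_quat([q[1],q[2],q[3],q[0]]).as_matrix()
def cam(name):
    s=r.get_state(); p=r.camera_params(name); rgb,d=r.snapshot(name)
    f=210/np.tan(np.radians(p['vfov'])/2)
    if name=='wrist':
        T=np.array(p['T_tool_cam']); Rw=q2R(s['ee_rot']); Rc=Rw@T[:3,:3]; t=Rw@T[:3,3]+np.array(s['eef_pos'])
    else:
        Rc=np.array(p['attitude']); Rc=q2R(Rc) if Rc.size==4 else Rc; t=np.array(p['position'])
    v,u=np.mgrid[:420,:560]
    P=np.stack([(u-p['cx'])/f*d,(v-p['cy'])/f*d,d],-1)@Rc.T+t
    P[d==0]=np.nan
    return rgb,d,P
def save(n,rgb): cv2.imwrite('pics/'+n+'.png',rgb[...,::-1])
E
python3 - <<'E'
from h import *
for n in ['scene','side','wrist']:
    print(n,r.camera_params(n))
    rgb,d,P=cam(n); save(n+'0',rgb); np.savez('/tmp/%s0.npz'%n,rgb=rgb,d=d,P=P)
print(r.get_state())
E
```

```text
pics
scene {'vfov': 53.38086417450941, 'cx': 284.09439615657726, 'cy': 214.57653629763644, 'position': array([0.82323404, 0.72205974, 0.8176138 ]), 'attitude': array([-0.08310133,  0.17686264,  0.89831794, -0.39349542])}
side {'vfov': 52.425999606326066, 'cx': 284.61451953358863, 'cy': 205.43012564725765, 'position': array([ 0.08637388, -0.50264732,  0.87512974]), 'attitude': array([-0.32686325,  0.87826174, -0.32548661,  0.1259968 ])}
wrist {'vfov': 71.02062263607117, 'cx': 275.98554614634696, 'cy': 210.90125339485516, 'T_tool_cam': array([[-5.09267291e-04, -9.46743995e-01, -3.21986877e-01,
         8.23665845e-02],
       [ 9.99999221e-01, -8.49208674e-04,  9.15305373e-04,
         1.60851369e-03],
       [-1.13999391e-03, -3.21986159e-01,  9.46743689e-01,
        -1.26661081e-01],
       [ 0.00000000e+00,  0.00000000e+00,  0.00000000e+00,
         1.00000000e+00]])}
{'time_s': 0.15, 'joint_positions': array([ 1.08597567e+00,  3.20177352e-01,  1.56538357e+00, -1.51583869e-06,
        1.25742431e+00, -2.00204366e-02]), 'joint_vel': array([ 0.00138036, -0.00303582, -0.00569308, -0.00092416,  0.00065388,
        0.00037635]), 'joint_efforts': array([ 7.48604962e-04, -4.15840101e+01, -2.34346640e+01,  1.30934282e-05,
        5.96412443e-03, -3.07824315e-06]), 'eef_pos': array([0.25759511, 0.51369853, 0.24766275]), 'ee_rot': array([-1.73199075e-04,  2.30313486e-01,  9.73116238e-01, -6.74403849e-04]), 'wrist_force': array([ 0.2876493 , -0.08719793,  0.13021037]), 'torque': array([-0.01805668, -0.01835541, -0.00109236]), 'grasp_force': 0.0, 'gripper_width': 0.08568897908611903}
```

View pics/scene0.png

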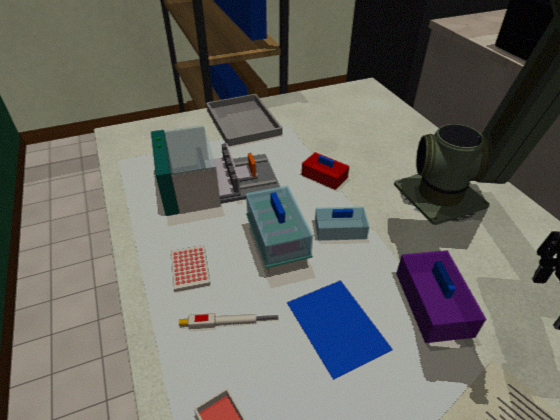

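View pics/side0.png

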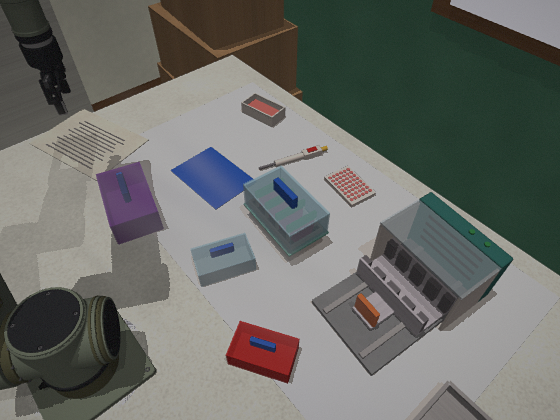

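The scene picture shows four lidded things: purple cover (440,295), red (325,170), small bluish (342,222), and the large bluish one on the tank (278,225). The last fits, being the larger of the bluish pair and sitting on the tank. The mat is at (340,328), the orange tab at (252,165), the hood at (185,170), the microplate at (190,268) and the pipette at (230,320).

```bash
cat >> h.py <<'E'
def rect(pts):
    (c,(w,h),a)=cv2.minAreaRect((pts[:,:2]*1000).astype(np.float32)); b=cv2.boxPoints((c,(w,h),a))
    return np.round(c,1),np.round((w,h),1),round(a,1)
def hsv(rgb): return cv2.cvtColor(rgb,cv2.COLOR_RGB2HSV)
def blobs(mask,P,minn=25):
    n,l,s,c=cv2.connectedComponentsWithStats(mask.astype(np.uint8))
    for i in range(1,n):
        if s[i,4]>=minn: yield c[i],s[i,4],P[l==i]
E
python3 - <<'E'
from h import *
for n in ['scene','side']:
    z=np.load('/tmp/%s0.npz'%n); rgb,P=z['rgb'],z['P']; H=hsv(rgb); Z=P[...,2]
    roi=(P[...,0]>0.1)&(P[...,0]<1)
    for nm,m in [('blue',(H[...,0]>105)&(H[...,0]<125)&(H[...,1]>180)),('orange',(H[...,0]>5)&(H[...,0]<18)&(H[...,1]>170)&(H[...,2]>120)),('teal',(H[...,0]>80)&(H[...,0]<96)&(H[...,1]>150)),
      ('roof',(abs(Z-.118)<.006)),('hoodroof',(abs(Z-.147)<.006))]:
        for c,a,p in blobs(m&roi,P,40):
            p=p[~np.isnan(p[:,0])]
            if len(p)<30: continue
            zt=np.percentile(p[:,2],[5,50,97]); top=p[(p[:,2]>zt[2]-.008)]
            print(n,nm,c.round(),a,'z',zt.round(3),rect(top))
    x=(rgb[130:290,200:360] if n=='scene' else rgb[150:380,190:530]); save(n+'_crop',cv2.resize(x,None,fx=2.2,fy=2.2,interpolation=cv2.INTER_CUBIC))
E
```

```text
scene blue [247.  15.] 1307 z [0.137 0.196 0.283] (array([  206.7, -1100.4]), array([52.8, 93.2]), 47.8)
scene blue [226.  81.] 894 z [-0.196 -0.093 -0.085] (array([  324.2, -1147.4]), array([492.2, 154.9]), 75.1)
scene blue [326. 161.] 89 z [0.053 0.064 0.074] (array([ 287.9, -213.3]), array([11.3, 47.5]), 27.7)
scene blue [277. 207.] 236 z [0.127 0.152 0.156] (array([539.9,  10.6]), array([78.6, 14.2]), 84.7)
scene blue [342. 213.] 160 z [0.055 0.07  0.078] (array([355.7,  20.8]), array([14.1, 51.3]), 68.1)
scene blue [443. 279.] 437 z [0.079 0.102 0.111] (array([269.8, 320.6]), array([79.6, 14.6]), 75.5)
scene blue [338. 329.] 5291 z [0.002 0.004 0.007] (array([506.2, 288.1]), array([148.3, 207.9]), 4.5)
scene orange [251. 158.] 40 z [0.071 0.075 0.078] (array([ 502.3, -298.8]), array([58.2, 10.2]), 85.2)
scene teal [164. 173.] 1020 z [0.024 0.148 0.152] (array([ 761.4, -321.2]), array([224.1,  36. ]), 83.6)
scene roof [184.  31.] 67 z [0.113 0.118 0.123] (array([  472.8, -1380.8]), array([679. ,   7.2]), 89.8)
scene roof [244.  57.] 260 z [0.113 0.118 0.124] (array([ 298.5, -951.
[... 873 characters left out ...]
70. 66.] 40 z [0.113 0.118 0.124] (array([382.2, 899.9]), array([11.2, 32.2]), 88.5)
side roof [20. 84.] 161 z [0.112 0.118 0.123] (array([224.8, 899. ]), array([ 14.4, 122.8]), 89.7)
side roof [286. 202.] 2735 z [0.115 0.118 0.121] (array([537.8,   9. ]), array([198.7, 117.9]), 84.6)
side roof [478. 289.] 78 z [0.113 0.118 0.123] (array([ 686.7, -433.1]), array([  7.5, 158.6]), 81.2)
side hoodroof [18. 75.] 148 z [0.142 0.147 0.152] (array([233.1, 898.9]), array([ 15.1, 108.8]), 89.7)
side hoodroof [285. 193.] 117 z [0.142 0.148 0.153] (array([532. ,   7.9]), array([15.1, 78.7]), 1.6)
side hoodroof [447. 244.] 6722 z [0.144 0.146 0.151] (array([ 701. , -320.1]), array([229. , 163.8]), 83.7)
```

View pics/side_crop.png

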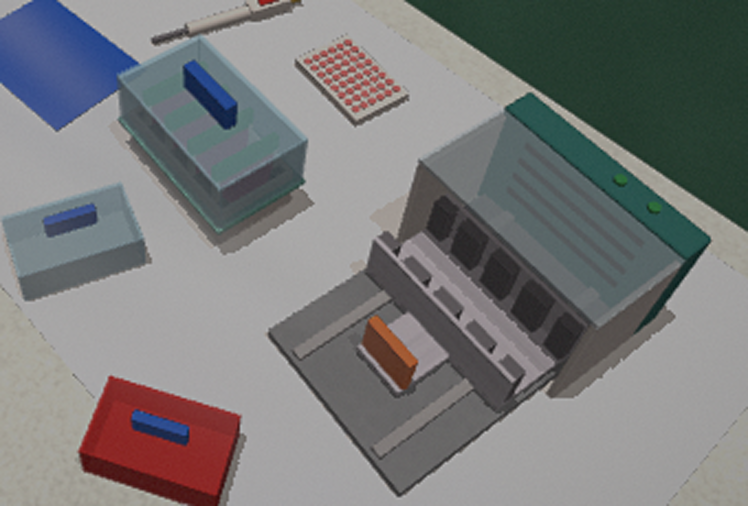

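Confirmed in the crop: the large bluish cover sits on the tank with its handle at crop (210,92), and cassette rims show green through it. The orange tab is at (390,350), with the carriage about half-way in.

```bash
cat > p.py <<'E'
# python3 p.py x y z yaw_of_tool_y(deg) [mm]: shift needed in tool axes AFTER twist
import sys; from h import *
def plan(x,y,z,a=None):
    s=r.get_state(); M=q2R(s['ee_rot']); cur=np.degrees(np.arctan2(M[1,1],M[0,1])); p=np.array(s['eef_pos'])*1000
    tw=0 if a is None else (cur-a+180)%360-180
    b=np.radians(cur-tw); Y=np.array([np.cos(b),np.sin(b)]); X=np.array([-Y[1],Y[0]])
    d=np.array([x,y])-p[:2]
    print('t%.1f cur'%s['time_s'],p.round(1),'yaw %.2f tilt %.4f'%(cur,M[2,2]),'| twist %.2f then tx %.2f ty %.2f tz %.2f cm'%(tw,d@X/10,d@Y/10,(p[2]-z)/10),'| F',np.round(s['wrist_force'],1),'w %.4f g %.1f'%(s['gripper_width'],s['grasp_force']),'q6 %.2f'%s['joint_positions'][5])
if __name__=='__main__': plan(*map(float,sys.argv[1:]))
E
python3 p.py 501.5 -299 250 -6.2
python3 -m pendant '[{"twist":7},{"twist":7},{"twist":7},{"twist":7},{"twist":7},{"twist":7},{"twist":7},{"twist":7},{"twist":7},{"twist":6.5},{}]' 0
python3 p.py 501.5 -299 250 -6.2
```

```text
t0.1 cur [257.6 513.7 247.7] yaw 63.37 tilt -1.0000 | twist 69.57 then tx -78.16 ty 33.02 tz -0.23 cm | F [ 0.3 -0.1  0.1] w 0.0857 g 0.0 q6 -0.02
t0.1 cur [257.6 513.7 247.7] yaw 63.37 tilt -1.0000 | twist 69.57 then tx -78.16 ty 33.02 tz -0.23 cm | F [ 0.3 -0.1  0.1] w 0.0857 g 0.0 q6 -0.02invalid input at $[0]: expected keys tx, ty, tz, twist
```

```bash

python3 -m pendant '[{"tx":0,"ty":0,"tz":0,"twist":7},{"tx":0,"ty":0,"tz":0,"twist":7},{"tx":0,"ty":0,"tz":0,"twist":7},{"tx":0,"ty":0,"tz":0,"twist":7},{"tx":0,"ty":0,"tz":0,"twist":7},{"tx":0,"ty":0,"tz":0,"twist":7},{"tx":0,"ty":0,"tz":0,"twist":7},{"tx":0,"ty":0,"tz":0,"twist":7},{"tx":0,"ty":0,"tz":0,"twist":7},{"tx":0,"ty":0,"tz":0,"twist":6.5},{"tx":0,"ty":0,"tz":0,"twist":0}]' 0
python3 p.py 501.5 -299 250 -6.2
```

```text
time_s: 1.07
eef_pos: [0.2577, 0.5138, 0.248]
ee_rot: [0.0, 0.745, 0.668, -0.0]
wrist_force: [0.3, 0.9, -0.3]
gripper_width: 0.0427
grasp_force: 0.0
t1.1 cur [257.7 513.8 248. ] yaw -6.24 tilt -1.0000 | twist -0.04 then tx -78.17 ty 33.02 tz -0.20 cm | F [ 0.3  0.9 -0.3] w 0.0427 g 0.0 q6 1.19
```

```bash

python3 -m pendant '[{"tx":-3.5,"ty":1.5,"tz":0,"twist":0},{"tx":-3.5,"ty":1.5,"tz":0,"twist":0},{"tx":-3.5,"ty":1.5,"tz":0,"twist":0},{"tx":-3.5,"ty":1.5,"tz":0,"twist":0},{"tx":-3.5,"ty":1.5,"tz":0,"twist":0},{"tx":-3.5,"ty":1.5,"tz":0,"twist":0},{"tx":-3.5,"ty":1.5,"tz":0,"twist":0},{"tx":-3.5,"ty":1.5,"tz":0,"twist":0},{"tx":-3.5,"ty":1.5,"tz":0,"twist":0},{"tx":-3.5,"ty":1.5,"tz":0,"twist":0},{"tx":-3.5,"ty":1.5,"tz":0,"twist":0},{"tx":-3.5,"ty":1.5,"tz":0,"twist":0},{"tx":-3.5,"ty":1.5,"tz":0,"twist":0},{"tx":-3.5,"ty":1.5,"tz":0,"twist":0},{"tx":-3.5,"ty":1.5,"tz":0,"twist":0},{"tx":-3.5,"ty":1.5,"tz":0,"twist":0},{"tx":-3.5,"ty":1.5,"tz":0,"twist":0},{"tx":-3.5,"ty":1.5,"tz":0,"twist":0},{"tx":-3.5,"ty":1.5,"tz":0,"twist":0},{"tx":-3.5,"ty":1.5,"tz":0,"twist":0}]' >/dev/null
python3 -m pendant '[{"tx":-2,"ty":0.7,"tz":0,"twist":0},{"tx":0,"ty":0,"tz":0,"twist":0},{"tx":0,"ty":0,"tz":0,"twist":0}]' >/dev/null
python3 p.py 501.5 -299 250 -6.2
python3 - <<'E'
from h import *
rgb,d,P=cam('wrist'); save('w1',rgb); H=hsv(rgb)
for c,a,p in blobs((H[...,0]>5)&(H[...,0]<18)&(H[...,1]>150)&(H[...,2]>100),P,40):
    p=p[~np.isnan(p[:,0])]; t=p[p[:,2]>np.percentile(p[:,2],97)-.006]; print(c,a,np.percentile(p[:,2],97),rect(t))
E
```

```text
t3.0 cur [ 485.9 -235.5  247.6] yaw -6.12 tilt -1.0000 | twist 0.08 then tx -6.15 ty 2.24 tz -0.24 cm | F [-0.   0.5 -0.5] w 0.0426 g 0.0 q6 -0.37
[296.59311741 245.0951417 ] 494 0.07696850063338041 (array([ 503.4, -296.3]), array([58.6, 11.6]), 83.8)
```

View pics/w1.png

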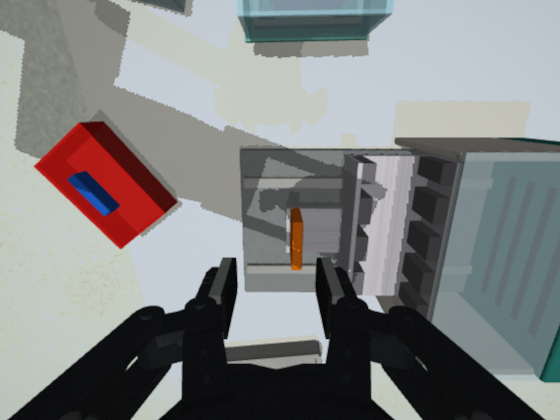

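The wrist view shows the orange tab at (296,240) between the fingers' line; carriage slots at (385,225) partly under the hood. Go down over the tab and grip.

```bash

python3 -m pendant '[{"tx":-3,"ty":1.15,"tz":0,"twist":0},{"tx":-3.1,"ty":1.15,"tz":0,"twist":0},{"tx":0,"ty":0,"tz":2,"twist":0},{"tx":0,"ty":0,"tz":3,"twist":0},{"tx":0,"ty":0,"tz":3,"twist":0},{"tx":0,"ty":0,"tz":3,"twist":0},{"tx":0,"ty":0,"tz":2.5,"twist":0},{"tx":0,"ty":0,"tz":2.5,"twist":0},{"tx":0,"ty":0,"tz":1.5,"twist":0},{"tx":0,"ty":0,"tz":1,"twist":0},{"tx":0,"ty":0,"tz":0,"twist":0},{"tx":0,"ty":0,"tz":0,"twist":0}]' 0
python3 -m pendant '[{"tx":0,"ty":0,"tz":0,"twist":0},{"tx":0,"ty":0,"tz":0,"twist":0},{"tx":0,"ty":0,"tz":0,"twist":0},{"tx":0,"ty":0,"tz":0,"twist":0},{"tx":0,"ty":0,"tz":0,"twist":0},{"tx":0,"ty":0,"tz":0,"twist":0},{"tx":0,"ty":0,"tz":0,"twist":0},{"tx":0,"ty":0,"tz":0,"twist":0}]' -1
python3 p.py 443 -289 62 -6.2
```

```text
time_s: 4.03
eef_pos: [0.5027, -0.2971, 0.0637]
ee_rot: [0.0, 0.743, 0.669, 0.0]
wrist_force: [-0.2, 0.2, -0.0]
gripper_width: 0.0425
grasp_force: 0.0
time_s: 4.7
eef_pos: [0.5031, -0.298, 0.0648]
ee_rot: [0.001, 0.744, 0.668, 0.001]
wrist_force: [-0.4, 1.6, 7.3]
gripper_width: 0.011
grasp_force: 59.6
t4.7 cur [ 503.1 -298.    64.8] yaw -6.14 tilt -1.0000 | twist 0.06 then tx 0.25 ty -6.07 tz 0.28 cm | F [-0.4  1.6  7.3] w 0.0110 g 59.6 q6 -0.45
```

```bash

python3 -m pendant '[{"tx":0,"ty":-0.6,"tz":0,"twist":0},{"tx":0,"ty":-0.6,"tz":0,"twist":0},{"tx":0,"ty":-0.6,"tz":0,"twist":0},{"tx":0,"ty":-0.6,"tz":0,"twist":0},{"tx":0,"ty":-0.6,"tz":0,"twist":0},{"tx":0,"ty":-0.6,"tz":0,"twist":0},{"tx":0,"ty":-0.6,"tz":0,"twist":0},{"tx":0,"ty":-0.6,"tz":0,"twist":0},{"tx":0,"ty":-0.3,"tz":0,"twist":0},{"tx":0,"ty":-0.2,"tz":0,"twist":0},{"tx":0,"ty":0,"tz":0,"twist":0}]' 
for i in 1 2; do :; done
python3 -m pendant '[{"tx":0,"ty":-0.2,"tz":0,"twist":0},{"tx":0,"ty":-0.2,"tz":0,"twist":0},{"tx":0,"ty":0,"tz":0,"twist":0}]' 
python3 -m pendant '[{"tx":0,"ty":-0.2,"tz":0,"twist":0},{"tx":0,"ty":-0.1,"tz":0,"twist":0},{"tx":0,"ty":0,"tz":0,"twist":0}]'
```

```text
time_s: 5.62
eef_pos: [0.4503, -0.2923, 0.0648]
ee_rot: [0.001, 0.744, 0.668, 0.001]
wrist_force: [1.0, 1.7, 8.5]
gripper_width: 0.0109
grasp_force: 60.1
time_s: 5.87
eef_pos: [0.4466, -0.2919, 0.0648]
ee_rot: [0.002, 0.744, 0.668, 0.001]
wrist_force: [1.4, 1.6, 7.8]
gripper_width: 0.0112
grasp_force: 60.0
time_s: 6.12
eef_pos: [0.4445, -0.2917, 0.0648]
ee_rot: [0.002, 0.744, 0.668, 0.001]
wrist_force: [4.6, 2.4, 6.1]
gripper_width: 0.011
grasp_force: 59.8
```

```bash

python3 -m pendant '[{"tx":0,"ty":-0.1,"tz":0,"twist":0},{"tx":0,"ty":-0.1,"tz":0,"twist":0},{"tx":0,"ty":0,"tz":0,"twist":0}]' 
python3 -m pendant '[{"tx":0,"ty":-0.1,"tz":0,"twist":0},{"tx":0,"ty":-0.1,"tz":0,"twist":0},{"tx":0,"ty":0,"tz":0,"twist":0},{"tx":0,"ty":0,"tz":0,"twist":0}]'
```

```text
time_s: 6.37
eef_pos: [0.4444, -0.2917, 0.0648]
ee_rot: [0.004, 0.744, 0.668, 0.003]
wrist_force: [10.5, 4.2, 2.6]
gripper_width: 0.011
grasp_force: 59.4
time_s: 6.7
eef_pos: [0.4444, -0.2917, 0.0648]
ee_rot: [0.005, 0.745, 0.668, 0.004]
wrist_force: [15.7, 5.7, -1.5]
gripper_width: 0.0112
grasp_force: 59.1
```

```bash

python3 -m pendant '[{"tx":0,"ty":0.3,"tz":0,"twist":0},{"tx":0,"ty":0,"tz":0,"twist":0}]' 
python3 -m pendant '[{"tx":0,"ty":0,"tz":0,"twist":0},{"tx":0,"ty":0,"tz":0,"twist":0},{"tx":0,"ty":0,"tz":0,"twist":0},{"tx":0,"ty":0,"tz":-1,"twist":0},{"tx":0,"ty":0,"tz":-3,"twist":0},{"tx":0,"ty":0,"tz":-3,"twist":0},{"tx":0,"ty":0,"tz":-4,"twist":0},{"tx":1,"ty":2,"tz":-4,"twist":0},{"tx":1,"ty":3,"tz":-3,"twist":0},{"tx":2,"ty":2,"tz":-3,"twist":0},{"tx":2,"ty":2,"tz":0,"twist":0},{"tx":0,"ty":0,"tz":0,"twist":0},{"tx":0,"ty":0,"tz":0,"twist":0}]' 0
python3 p.py 538 9.5 250 -5.3
python3 - <<'E'
from h import *
for n in ['wrist','scene','side']:
    rgb,d,P=cam(n); save('c2_'+n,rgb); H=hsv(rgb); np.savez('/tmp/c2_%s.npz'%n,rgb=rgb,d=d,P=P); Z=P[...,2]
    for c,a,p in blobs((H[...,0]>5)&(H[...,0]<18)&(H[...,1]>150)&(H[...,2]>100),P,40):
        p=p[~np.isnan(p[:,0])]; t=p[p[:,2]>np.percentile(p[:,2],97)-.006]; print(n,c,a,np.percentile(p[:,2],97),rect(t))
    for c,a,p in blobs((abs(Z-.080)<.004)&(P[...,0]>.45)&(P[...,0]<.62)&(P[...,1]<-.19)&(P[...,1]>-.42),P,15): print(' z80',c.round(),a,rect(p))
    for c,a,p in blobs((abs(Z-.154)<.006)&(H[...,0]>105)&(H[...,0]<125)&(P[...,1]>-.2)&(P[...,1]<.2),P,15): print(' cover',c.round(),a,rect(p))
E
```

```text
time_s: 6.87
eef_pos: [0.4445, -0.2917, 0.0648]
ee_rot: [0.003, 0.744, 0.668, 0.002]
wrist_force: [6.8, 3.0, 6.1]
gripper_width: 0.0109
grasp_force: 60.0
time_s: 7.95
eef_pos: [0.5346, -0.2415, 0.2687]
ee_rot: [0.0, 0.743, 0.669, -0.0]
wrist_force: [-1.1, -0.8, -0.5]
gripper_width: 0.0429
grasp_force: 0.0
t8.0 cur [ 534.6 -241.5  268.7] yaw -6.02 tilt -1.0000 | twist -0.72 then tx 25.02 ty -1.98 tz 1.87 cm | F [-1.1 -0.8 -0.5] w 0.0429 g 0.0 q6 -0.34
wrist [205.29534884 236.64186047] 430 0.07682301500941818 (array([ 446.3, -289.4]), array([58.3, 10.6]), 83.2)
 z80 [261. 230.] 2021 (array([ 512.2, -297.5]), array([190.4,  18.9]), 83.6)
 z80 [337. 207.] 1482 (array([ 600.3, -275.8]), array([128.7,  19.3]), 83.7)
 z80 [249. 158.] 208 (array([ 509.9, -296.4]), array([190.4,  20.4]), 83.4)
 z80 [221. 163.] 216 (array([ 594.5, -307.6]), array([195.2,  19.5]), 83.8)
 cover [277. 203.] 149 (array([539.1,  11.2]), array([81.1, 14.8]), 84.7)
side [346.9442623  325.03278689] 305 0.07677475748806424 (array([ 442. , -292.6]), array([58.2, 12.3]), 83.6)
 z80 [404. 284.] 627 (array([ 594.4, -308.7]), array([189.6,  22.6]), 84.0)
 z80 [374. 304.] 667 (array([ 509.5, -299.2]), array([190.5,  20.7]), 84.0)
 cover [285. 188.] 200 (array([537.8,   8.3]), array([79.8, 17.7]), 84.9)
```

View pics/c2_wrist.png

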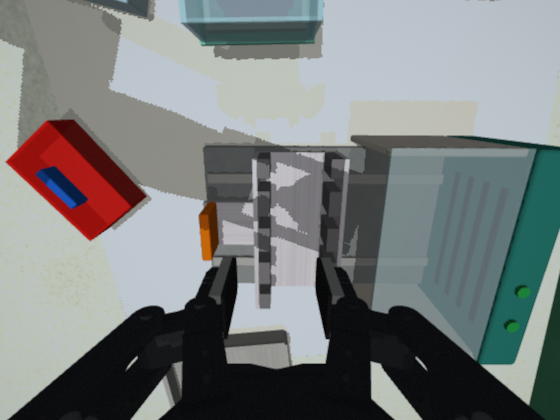

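The wrist view shows the carriage fully out and all four slots empty (260–340, 150–300), with the cover still in its place at (250,20). Next the cover.

```bash

python3 -m pendant '[{"tx":3.6,"ty":-0.3,"tz":0,"twist":-0.6},{"tx":3.6,"ty":-0.3,"tz":0,"twist":0},{"tx":3.6,"ty":-0.3,"tz":0,"twist":0},{"tx":3.6,"ty":-0.3,"tz":0,"twist":0},{"tx":3.6,"ty":-0.3,"tz":0,"twist":0},{"tx":3.6,"ty":-0.3,"tz":0,"twist":0},{"tx":3.4,"ty":-0.2,"tz":0,"twist":0},{"tx":0,"ty":0,"tz":0,"twist":0},{"tx":0,"ty":0,"tz":3,"twist":0},{"tx":0,"ty":0,"tz":3,"twist":0},{"tx":0,"ty":0,"tz":0,"twist":0},{"tx":0,"ty":0,"tz":0,"twist":0}]' 0 >/dev/null
python3 p.py 538.3 9.7 141 -5.2
python3 - <<'E'
from h import *
for n in ['wrist','side']:
    rgb,d,P=cam(n); H=hsv(rgb); Z=P[...,2]
    for c,a,p in blobs((abs(Z-.154)<.006)&(H[...,0]>105)&(H[...,0]<125)&(P[...,1]>-.2)&(P[...,1]<.2),P,15): print(' cover',c.round(),a,rect(p))
E
```

```text
t9.1 cur [537.7   7.4 207.3] yaw -5.61 tilt -1.0000 | twist -0.41 then tx 0.23 ty 0.04 tz 6.63 cm | F [-1.1  0.4  0.2] w 0.0429 g 0.0 q6 0.09
 cover [278. 231.] 2559 (array([540.4,  11.8]), array([79.6, 15.9]), 85.0)
 cover [286. 190.] 165 (array([536.7,   5.2]), array([73.6, 17.2]), 83.7)
```

```bash

python3 -m pendant '[{"tx":0.2,"ty":0.05,"tz":1.6,"twist":-0.4},{"tx":0,"ty":0,"tz":2,"twist":0},{"tx":0,"ty":0,"tz":2,"twist":0},{"tx":0,"ty":0,"tz":1,"twist":0},{"tx":0,"ty":0,"tz":0,"twist":0},{"tx":0,"ty":0,"tz":0,"twist":0}]' 0 
python3 -m pendant '[{"tx":0,"ty":0,"tz":0,"twist":0},{"tx":0,"ty":0,"tz":0,"twist":0},{"tx":0,"ty":0,"tz":0,"twist":0},{"tx":0,"ty":0,"tz":0,"twist":0},{"tx":0,"ty":0,"tz":0,"twist":0},{"tx":0,"ty":0,"tz":0,"twist":0},{"tx":0,"ty":0,"tz":0,"twist":0}]' -1
python3 p.py 538.3 9.7 141 -5.2
```

```text
time_s: 9.7
eef_pos: [0.5404, 0.0102, 0.1434]
ee_rot: [0.0, 0.738, 0.675, 0.001]
wrist_force: [-0.4, -0.5, 0.3]
gripper_width: 0.0428
grasp_force: 0.0
time_s: 10.28
eef_pos: [0.5407, 0.0104, 0.144]
ee_rot: [0.001, 0.738, 0.675, 0.001]
wrist_force: [-0.7, -1.4, 6.4]
gripper_width: 0.0148
grasp_force: 60.7
t10.3 cur [540.7  10.4 144. ] yaw -5.13 tilt -1.0000 | twist 0.07 then tx -0.10 ty -0.23 tz 0.30 cm | F [-0.7 -1.4  6.4] w 0.0148 g 60.7 q6 0.09
```

```bash

python3 -m pendant '[{"tx":0,"ty":0,"tz":-0.5,"twist":0},{"tx":0,"ty":0,"tz":-1,"twist":0},{"tx":0,"ty":0,"tz":-1.5,"twist":0},{"tx":0,"ty":0,"tz":-2,"twist":0},{"tx":0,"ty":0,"tz":-2,"twist":0},{"tx":0,"ty":0,"tz":-1.5,"twist":0},{"tx":0,"ty":0,"tz":-1,"twist":0},{"tx":0,"ty":0,"tz":0,"twist":0},{"tx":0,"ty":0,"tz":0,"twist":-3.2},{"tx":0,"ty":0,"tz":0,"twist":-3.2},{"tx":0,"ty":0,"tz":0,"twist":-3.2},{"tx":0,"ty":0,"tz":0,"twist":0}]' 
python3 p.py 506.2 288.1 103 4.5
```

```text
time_s: 11.28
eef_pos: [0.5389, 0.0105, 0.2361]
ee_rot: [-0.001, 0.679, 0.734, -0.001]
wrist_force: [0.1, 0.5, -2.6]
gripper_width: 0.0153
grasp_force: 59.3
t11.3 cur [538.9  10.5 236.1] yaw 4.52 tilt -1.0000 | twist 0.02 then tx 27.93 ty -1.08 tz 13.31 cm | F [ 0.1  0.5 -2.6] w 0.0153 g 59.3 q6 -0.08
```

```bash

python3 -m pendant '[{"tx":1.5,"ty":0,"tz":0,"twist":0},{"tx":2.4,"ty":-0.1,"tz":0,"twist":0},{"tx":2.5,"ty":-0.1,"tz":0,"twist":0},{"tx":2.5,"ty":-0.1,"tz":0,"twist":0},{"tx":2.5,"ty":-0.1,"tz":0,"twist":0},{"tx":2.5,"ty":-0.1,"tz":0,"twist":0},{"tx":2.5,"ty":-0.1,"tz":0,"twist":0},{"tx":2.5,"ty":-0.1,"tz":0,"twist":0},{"tx":2.5,"ty":-0.1,"tz":0,"twist":0},{"tx":2.5,"ty":-0.1,"tz":0,"twist":0},{"tx":2.5,"ty":-0.1,"tz":0,"twist":0},{"tx":1.5,"ty":-0.1,"tz":0,"twist":0},{"tx":0,"ty":0,"tz":0,"twist":0},{"tx":0,"ty":0,"tz":0,"twist":0}]' >/dev/null
python3 p.py 506.2 288.1 103 4.5
python3 -m pendant '[{"tx":0,"ty":0,"tz":1,"twist":0},{"tx":0,"ty":0,"tz":2,"twist":0},{"tx":0,"ty":0,"tz":2,"twist":0},{"tx":0,"ty":0,"tz":2,"twist":0},{"tx":0,"ty":0,"tz":2,"twist":0},{"tx":0,"ty":0,"tz":1.5,"twist":0},{"tx":0,"ty":0,"tz":1,"twist":0},{"tx":0,"ty":0,"tz":0,"twist":0},{"tx":0,"ty":0,"tz":0,"twist":0}]' >/dev/null
python3 p.py 506.2 288.1 101 4.5
python3 - <<'E'
from h import *
for n in ['scene','side']:
    rgb,d,P=cam(n); save('m_'+n,rgb)
E
```

```text
t12.4 cur [506.6 287.8 236.6] yaw 4.52 tilt -1.0000 | twist 0.02 then tx 0.03 ty -0.03 tz 13.36 cm | F [-0.1  0.3 -3.5] w 0.0152 g 59.3 q6 0.42
t13.2 cur [507.1 287.  122.1] yaw 4.40 tilt -1.0000 | twist -0.10 then tx 0.12 ty -0.08 tz 2.11 cm | F [ 0.6 -0.6 -2.1] w 0.0147 g 59.2 q6 0.42
```

View pics/m_scene.png

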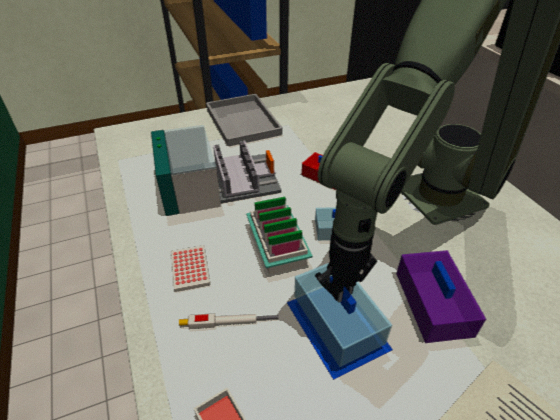

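The picture shows the cover squarely over the mat at (342,312), clear of the pipette tip (278,318), and four green-rimmed cassettes in the tank at (275,228). Set it down.

```bash

python3 -m pendant '[{"tx":0.1,"ty":-0.1,"tz":0.6,"twist":0},{"tx":0,"ty":0,"tz":0.5,"twist":0},{"tx":0,"ty":0,"tz":0.3,"twist":0},{"tx":0,"ty":0,"tz":0.2,"twist":0},{"tx":0,"ty":0,"tz":0.2,"twist":0},{"tx":0,"ty":0,"tz":0.1,"twist":0},{"tx":0,"ty":0,"tz":0.1,"twist":0},{"tx":0,"ty":0,"tz":0,"twist":0}]' 
python3 -m pendant '[{"tx":0,"ty":0,"tz":0.1,"twist":0},{"tx":0,"ty":0,"tz":0.1,"twist":0},{"tx":0,"ty":0,"tz":0,"twist":0},{"tx":0,"ty":0,"tz":0,"twist":0}]'
```

```text
time_s: 13.97
eef_pos: [0.5059, 0.2887, 0.1022]
ee_rot: [-0.0, 0.679, 0.734, -0.0]
wrist_force: [0.4, 0.4, -3.2]
gripper_width: 0.0152
grasp_force: 59.4
time_s: 14.3
eef_pos: [0.506, 0.2888, 0.101]
ee_rot: [0.0, 0.679, 0.734, 0.0]
wrist_force: [-0.7, -0.1, 1.8]
gripper_width: 0.015
grasp_force: 59.9
```

```bash

python3 -m pendant '[{"tx":0,"ty":0,"tz":0,"twist":0},{"tx":0,"ty":0,"tz":0,"twist":0},{"tx":0,"ty":0,"tz":0,"twist":0},{"tx":0,"ty":0,"tz":0,"twist":0},{"tx":0,"ty":0,"tz":-1,"twist":0},{"tx":0,"ty":0,"tz":-3,"twist":0},{"tx":0,"ty":0,"tz":-4,"twist":0},{"tx":0,"ty":0,"tz":-4,"twist":0},{"tx":0,"ty":0,"tz":-3,"twist":0},{"tx":-4,"ty":0,"tz":0,"twist":0},{"tx":-4,"ty":0,"tz":0,"twist":0},{"tx":-4,"ty":0,"tz":0,"twist":0},{"tx":-4,"ty":0,"tz":0,"twist":0},{"tx":-4,"ty":0,"tz":0,"twist":0}]' -0.2 >/dev/null
python3 -m pendant '[{"tx":0,"ty":0,"tz":0,"twist":-6.7},{"tx":0,"ty":0,"tz":0,"twist":-6.7},{"tx":0,"ty":0,"tz":0,"twist":-6.7},{"tx":0,"ty":0,"tz":0,"twist":-6.7},{"tx":0,"ty":0,"tz":0,"twist":-6.7},{"tx":0,"ty":0,"tz":0,"twist":-6.7},{"tx":0,"ty":0,"tz":0,"twist":-6.7},{"tx":0,"ty":0,"tz":0,"twist":-6.7},{"tx":0,"ty":0,"tz":0,"twist":-6.7},{"tx":0,"ty":0,"tz":0,"twist":-6.7},{"tx":0,"ty":0,"tz":0,"twist":-6.7},{"tx":0,"ty":0,"tz":0,"twist":-6.7},{"tx":0,"ty":0,"tz":0,"twist":0},{"tx":0,"ty":0,"tz":0,"twist":0}]' >/dev/null
cat > cas.py <<'E'
from h import *
for n in ['wrist','scene','side']:
    rgb,d,P=cam(n); save('cas_'+n,rgb); H=hsv(rgb); Z=P[...,2]
    for c,a,p in blobs((H[...,0]>45)&(H[...,0]<75)&(H[...,1]>120)&(P[...,0]>.4)&(P[...,0]<.7)&(Z>.09)&(Z<.3),P,15):
        zt=np.percentile(p[:,2],95); print(n,c.round(),a,round(zt,4),rect(p[p[:,2]>zt-.005]))
    for c,a,p in blobs((abs(Z-.11)<.007)&(H[...,0]>105)&(H[...,0]<125)&(P[...,1]>.1)&(P[...,0]>.35),P,15): print(' cover',c.round(),a,rect(p))
E
python3 p.py 540 10 250 84.7; python3 cas.py
```

```text
t16.6 cur [521.5  89.3 251. ] yaw 84.70 tilt -1.0000 | twist 0.00 then tx -2.57 ty -7.73 tz 0.10 cm | F [-0.5  0.4  0.7] w 0.0340 g 0.0 q6 -1.33
wrist [177. 221.] 1038 0.1078 (array([538.3, -10.8]), array([ 8.5, 84.4]), 85.1)
wrist [220. 220.] 851 0.108 (array([541.1,  32.6]), array([ 7.8, 84.2]), 85.3)
wrist [264. 222.] 625 0.1082 (array([546.3,  76.2]), array([ 7. , 83.5]), 84.1)
wrist [134. 222.] 1221 0.1079 (array([534.9, -54.2]), array([ 8.5, 84.4]), 85.0)
 cover [488. 166.] 1710 (array([507. , 288.3]), array([16.3, 80.4]), 4.2)
scene [270. 203.] 191 0.1077 (array([534.2, -55.1]), array([10.7, 80.1]), 84.4)
scene [274. 213.] 209 0.1081 (array([538.3, -11.1]), array([12.5, 78.6]), 83.9)
scene [280. 224.] 223 0.1082 (array([541.2,  32.8]), array([11.5, 78.7]), 86.5)
scene [285. 237.] 235 0.1082 (array([545.1,  75. ]), array([11. , 81.3]), 85.5)
 cover [343. 297.] 289 (array([505.1, 288.2]), array([15.9, 80.2]), 4.3)
side [270. 187.] 181 0.1076 (array([544.4,  74.4]), array([10.6, 82.7]), 85.9)
side [280. 198.] 178 0.1077 (array([538.1,  30.9]), array([10.8, 82. ]), 86.0)
side [290. 209.] 192 0.1079 (array([534.6, -13.1]), array([10. , 82.5]), 83.9)
side [302. 220.] 191 0.1079 (array([532.1, -57.1]), array([10.1, 82.7]), 84.8)
 cover [208. 148.] 152 (array([503.7, 286.3]), array([17.2, 82.5]), 3.8)
```

```bash

python3 -m pendant '[{"tx":0,"ty":-2.5,"tz":0,"twist":0},{"tx":-0.5,"ty":-4,"tz":1,"twist":0},{"tx":-0.5,"ty":-4,"tz":2,"twist":0},{"tx":-0.5,"ty":-3,"tz":1,"twist":0},{"tx":-0.5,"ty":-1,"tz":0,"twist":0},{"tx":0,"ty":0,"tz":0,"twist":0},{"tx":0,"ty":0,"tz":0,"twist":0}]' >/dev/null
python3 p.py 534 -55.3 97 84.8
```

```text
t17.4 cur [528.9 -53.7 212.3] yaw 84.76 tilt -1.0000 | twist -0.04 then tx -0.53 ty -0.12 tz 11.53 cm | F [-0.9  0.4  0.7] w 0.0342 g 0.0 q6 -1.60
```

```bash

python3 -m pendant '[{"tx":-0.5,"ty":-0.1,"tz":1,"twist":0},{"tx":0,"ty":0,"tz":3,"twist":0},{"tx":0,"ty":0,"tz":3,"twist":0},{"tx":0,"ty":0,"tz":2,"twist":0},{"tx":0,"ty":0,"tz":1.5,"twist":0},{"tx":0,"ty":0,"tz":1,"twist":0},{"tx":0,"ty":0,"tz":0,"twist":0},{"tx":0,"ty":0,"tz":0,"twist":0}]' 
python3 -m pendant '[{"tx":0,"ty":0,"tz":0,"twist":0},{"tx":0,"ty":0,"tz":0,"twist":0},{"tx":0,"ty":0,"tz":0,"twist":0},{"tx":0,"ty":0,"tz":0,"twist":0},{"tx":0,"ty":0,"tz":0,"twist":0},{"tx":0,"ty":0,"tz":0,"twist":0}]' -1
python3 p.py 545.7 -368.8 119 83.7
```

```text
time_s: 18.03
eef_pos: [0.5337, -0.0545, 0.0969]
ee_rot: [0.0, 0.044, 0.999, 0.0]
wrist_force: [-0.1, 0.1, 0.6]
gripper_width: 0.0342
grasp_force: 0.0
time_s: 18.53
eef_pos: [0.5342, -0.0555, 0.0982]
ee_rot: [0.002, 0.045, 0.999, 0.0]
wrist_force: [-0.6, 0.1, 7.0]
gripper_width: 0.007
grasp_force: 60.4
t18.5 cur [534.2 -55.5  98.2] yaw 84.85 tilt -1.0000 | twist 1.15 then tx -4.58 ty -31.02 tz -2.08 cm | F [-0.6  0.1  7. ] w 0.0070 g 60.4 q6 -1.61
```

```bash

python3 -m pendant '[{"tx":0,"ty":0,"tz":-0.5,"twist":0},{"tx":0,"ty":0,"tz":-1.5,"twist":0},{"tx":0,"ty":0,"tz":-2,"twist":0},{"tx":0,"ty":0,"tz":-2.5,"twist":0},{"tx":0,"ty":0,"tz":-2.5,"twist":0},{"tx":0,"ty":0,"tz":-2,"twist":0},{"tx":0,"ty":0,"tz":-1,"twist":0},{"tx":0,"ty":0,"tz":0,"twist":1.15},{"tx":-0.5,"ty":-1.5,"tz":0,"twist":0},{"tx":-0.5,"ty":-2.8,"tz":0,"twist":0},{"tx":-0.5,"ty":-3,"tz":0,"twist":0},{"tx":-0.5,"ty":-3,"tz":0,"twist":0},{"tx":-0.5,"ty":-3,"tz":0,"twist":0},{"tx":-0.5,"ty":-3,"tz":0,"twist":0},{"tx":-0.5,"ty":-3,"tz":0,"twist":0},{"tx":-0.5,"ty":-3,"tz":0,"twist":0},{"tx":-0.5,"ty":-3,"tz":0,"twist":0},{"tx":0,"ty":-2.5,"tz":0,"twist":0},{"tx":0,"ty":-1.5,"tz":0,"twist":0},{"tx":0,"ty":-0.5,"tz":0,"twist":0}]' >/dev/null
python3 -m pendant '[{"tx":0,"ty":0,"tz":0,"twist":0},{"tx":0,"ty":0,"tz":0,"twist":0}]' >/dev/null
python3 p.py 545.7 -368.8 119 83.7
```

```text
t20.4 cur [ 545.1 -355.3  216.1] yaw 83.72 tilt -1.0000 | twist 0.02 then tx -0.20 ty -1.34 tz 9.71 cm | F [ 1.1  0.5 -2. ] w 0.0065 g 59.3 q6 -2.06
```

```bash

python3 -m pendant '[{"tx":-0.2,"ty":-0.75,"tz":0,"twist":0},{"tx":0,"ty":-0.6,"tz":1,"twist":0},{"tx":0,"ty":0,"tz":1.5,"twist":0},{"tx":0,"ty":0,"tz":0.5,"twist":0},{"tx":0,"ty":0,"tz":0,"twist":0},{"tx":0,"ty":0,"tz":0,"twist":0}]' >/dev/null
cat > see.py <<'E'
# cassette held, bottom above guides: compare with slot geometry in each camera, dryer axes
import sys; from h import *
o=np.array([553,-303.2])/1000; a=np.radians(-6.3); X=np.array([np.cos(a),np.sin(a)]); Y=np.array([-X[1],X[0]])
for n in ['scene','side']:
    rgb,d,P=cam(n); H=hsv(rgb); Q=(P[...,:2]-o); A=Q@X*1000; B=Q@Y*1000; Z=P[...,2]; save(sys.argv[1]+n,rgb)
    g=(abs(Z-.080)<.0035)&(abs(B)<100)
    for nm,m in [('front',g&(abs(A+42)<14)),('back',g&(abs(A-42)<14))]:
        if m.sum()>30: print(n,nm,m.sum(),'x',np.percentile(A[m],[3,97]).round(1),'y',np.percentile(B[m],[1,99]).round(1))
    k=(H[...,0]>45)&(H[...,0]<75)&(H[...,1]>120)&(abs(A)<60)&(abs(B)<110)&(Z>.11)
    for c,ar,p in blobs(k,P,20):
        zt=np.percentile(p[:,2],96); t=p[p[:,2]>zt-.006]; q=t[:,:2]-o; print(n,c.round(),ar,'z %.4f'%zt,'x',np.percentile(q@X*1000,[2,50,98]).round(1),'y',np.percentile(q@Y*1000,[3,50,97]).round(1))
E
python3 p.py 545.7 -368.8 119 83.7; python3 see.py a_
```

```text
t20.9 cur [ 545.9 -369.8  186.4] yaw 83.74 tilt -1.0000 | twist 0.04 then tx 0.03 ty 0.09 tz 6.74 cm | F [-0.2 -0.4 -1.5] w 0.0071 g 59.3 q6 -2.07
scene front 200 x [-52.1 -34. ] y [-88.9  94.9]
scene back 205 x [32.7 51. ] y [-93.4  94.8]
scene [237. 117.] 65 z 0.1955 x [-38.8 -27.1 -13.6] y [-70.1 -63.6 -58.5]
scene [219. 119.] 68 z 0.1959 x [12.5 25.9 40.6] y [-68.3 -63.2 -59.9]
side front 648 x [-53.2 -34.7] y [-94.6  92.3]
side back 480 x [31.8 51.2] y [-95.   92.1]
side [414. 294.] 139 z 0.1968 x [-42.4 -24.4   2.5] y [-71.5 -67.7 -64.2]
```

View pics/a_side.png

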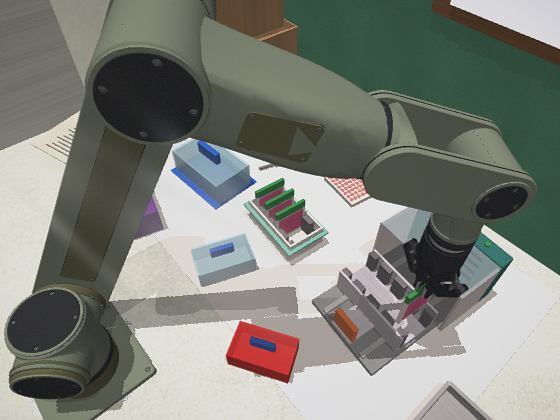

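The side picture shows the cassette hanging over the rightmost carriage slot (412,300), upright. The numbers put it within 1–2 mm of the slot centre, so lower it.

```bash

python3 -m pendant '[{"tx":0,"ty":0,"tz":0.7,"twist":0},{"tx":0,"ty":0,"tz":0.7,"twist":0},{"tx":0,"ty":0,"tz":0.5,"twist":0},{"tx":0,"ty":0,"tz":0.5,"twist":0},{"tx":0,"ty":0,"tz":0.3,"twist":0},{"tx":0,"ty":0,"tz":0,"twist":0}]'
python3 -m pendant '[{"tx":0,"ty":0,"tz":0.5,"twist":0},{"tx":0,"ty":0,"tz":0.5,"twist":0},{"tx":0,"ty":0,"tz":0.5,"twist":0},{"tx":0,"ty":0,"tz":0.5,"twist":0},{"tx":0,"ty":0,"tz":0.5,"twist":0},{"tx":0,"ty":0,"tz":0,"twist":0}]'
```

```text
time_s: 21.47
eef_pos: [0.5454, -0.3698, 0.1586]
ee_rot: [-0.001, 0.055, 0.998, 0.001]
wrist_force: [-0.3, 1.4, -1.7]
gripper_width: 0.0069
grasp_force: 59.3
time_s: 21.97
eef_pos: [0.5452, -0.3697, 0.1333]
ee_rot: [-0.001, 0.055, 0.998, 0.001]
wrist_force: [0.2, -0.8, -1.6]
gripper_width: 0.0067
grasp_force: 59.3
```

Inserted without contact. Lower the last 14 mm in small steps.

```bash

python3 -m pendant '[{"tx":0,"ty":0,"tz":0.4,"twist":0},{"tx":0,"ty":0,"tz":0.3,"twist":0},{"tx":0,"ty":0,"tz":0.2,"twist":0},{"tx":0,"ty":0,"tz":0.15,"twist":0},{"tx":0,"ty":0,"tz":0.1,"twist":0},{"tx":0,"ty":0,"tz":0,"twist":0},{"tx":0,"ty":0,"tz":0,"twist":0}]'
python3 -m pendant '[{"tx":0,"ty":0,"tz":0.1,"twist":0},{"tx":0,"ty":0,"tz":0.1,"twist":0},{"tx":0,"ty":0,"tz":0,"twist":0},{"tx":0,"ty":0,"tz":0,"twist":0}]'
```

```text
time_s: 22.55
eef_pos: [0.5459, -0.3702, 0.1234]
ee_rot: [0.0, 0.055, 0.998, -0.0]
wrist_force: [0.0, -0.7, -2.0]
gripper_width: 0.0067
grasp_force: 59.3
time_s: 22.88
eef_pos: [0.5458, -0.3701, 0.1213]
ee_rot: [-0.0, 0.055, 0.998, 0.0]
wrist_force: [-0.9, -0.2, -2.1]
gripper_width: 0.007
grasp_force: 59.3
```

```bash

python3 -m pendant '[{"tx":0,"ty":0,"tz":0.1,"twist":0},{"tx":0,"ty":0,"tz":0.05,"twist":0},{"tx":0,"ty":0,"tz":0,"twist":0},{"tx":0,"ty":0,"tz":0,"twist":0}]'
python3 -m pendant '[{"tx":0,"ty":0,"tz":0.05,"twist":0},{"tx":0,"ty":0,"tz":0.05,"twist":0},{"tx":0,"ty":0,"tz":0,"twist":0},{"tx":0,"ty":0,"tz":0,"twist":0}]'
```

```text
time_s: 23.22
eef_pos: [0.5459, -0.3702, 0.1202]
ee_rot: [0.0, 0.055, 0.998, -0.0]
wrist_force: [-1.0, 0.1, 2.1]
gripper_width: 0.0069
grasp_force: 59.8
time_s: 23.55
eef_pos: [0.546, -0.3703, 0.1202]
ee_rot: [0.001, 0.055, 0.998, -0.0]
wrist_force: [-1.1, 0.6, 5.6]
gripper_width: 0.0068
grasp_force: 60.5
```

```bash

python3 -m pendant '[{"tx":0,"ty":0,"tz":-0.1,"twist":0},{"tx":0,"ty":0,"tz":0,"twist":0},{"tx":0,"ty":0,"tz":0,"twist":0},{"tx":0,"ty":0,"tz":0,"twist":0},{"tx":0,"ty":0,"tz":-1,"twist":0},{"tx":0,"ty":0,"tz":-2,"twist":0},{"tx":0,"ty":0,"tz":-3,"twist":0},{"tx":0,"ty":0,"tz":-3,"twist":0},{"tx":0,"ty":0,"tz":0,"twist":-1.15},{"tx":0.4,"ty":2.5,"tz":0,"twist":0},{"tx":0.5,"ty":4,"tz":0,"twist":0},{"tx":0.5,"ty":4,"tz":0,"twist":0},{"tx":0.5,"ty":4,"tz":0,"twist":0},{"tx":0.5,"ty":4,"tz":0,"twist":0},{"tx":0.5,"ty":4,"tz":0,"twist":0},{"tx":0.5,"ty":4,"tz":0,"twist":0},{"tx":0.5,"ty":4,"tz":0,"twist":0},{"tx":0,"ty":3.5,"tz":0,"twist":0},{"tx":0,"ty":1.5,"tz":0,"twist":0}]' -0.2 >/dev/null
python3 -m pendant '[{"tx":0,"ty":0,"tz":0,"twist":0},{"tx":0,"ty":0,"tz":0,"twist":0}]' >/dev/null
python3 p.py 537 -11.5 98 84.9; python3 cas.py; python3 see.py b_
```

```text
t25.3 cur [538.8 -12.5 210.1] yaw 85.00 tilt -1.0000 | twist 0.10 then tx 0.19 ty 0.09 tz 11.21 cm | F [-0.5 -0.8  0.6] w 0.0341 g 0.0 q6 -1.53
wrist [276. 210.] 796 0.1081 (array([538.3, -10.8]), array([ 7., 84.]), 84.6)
wrist [327. 208.] 1214 0.1081 (array([541.1,  32.2]), array([ 8.3, 84.3]), 85.4)
wrist [379. 209.] 1591 0.108 (array([546.7,  76.1]), array([ 8.8, 84.3]), 84.6)
scene [230. 137.] 181 0.1297 (array([ 544.3, -369.9]), array([14.7, 78.5]), 83.0)
scene [274. 213.] 205 0.1078 (array([537.2, -11.2]), array([12.3, 81. ]), 85.7)
scene [280. 224.] 223 0.108 (array([539.5,  32.3]), array([10.8, 82. ]), 85.8)
scene [285. 237.] 235 0.1081 (array([545. ,  76.4]), array([11.3, 81.2]), 84.9)
 cover [343. 297.] 286 (array([504.8, 288.6]), array([16.1, 80.2]), 4.2)
side [270. 187.] 186 0.1079 (array([543.5,  74. ]), array([ 9.4, 81.3]), 85.6)
side [280. 198.] 178 0.1078 (array([538.1,  29.8]), array([10. , 82.4]), 84.7)
side [291. 208.] 187 0.1078 (array([534.7, -12.3]), array([10.8, 83.6]), 84.0)
side [415. 305.] 224 0.1296 (array([ 544.2, -370.9]), array([ 8.2, 84.3]), 83.4)
 cover [208. 149.] 149 (array([503.4, 285.6]), array([16.8, 80.4]), 5.3)
scene front 191 x [-52.4 -33.4] y [-84.2  95.2]
scene back 203 x [32.6 51. ] y [-91.7  96.2]
scene [230. 136.] 163 z 0.1298 x [-38.9   0.2  38.7] y [-71.3 -65.1 -60. ]
side front 666 x [-52.9 -34.1] y [-95.2  92. ]
side back 580 x [31.8 51.9] y [-94.9  92.2]
side [415. 305.] 224 z 0.1299 x [-41.9  -3.3  38.9] y [-72.3 -68.9 -65. ]
```

```bash

python3 -m pendant '[{"tx":0.2,"ty":0.1,"tz":1,"twist":0},{"tx":0,"ty":0,"tz":3,"twist":0},{"tx":0,"ty":0,"tz":3,"twist":0},{"tx":0,"ty":0,"tz":2,"twist":0},{"tx":0,"ty":0,"tz":1.2,"twist":0},{"tx":0,"ty":0,"tz":1,"twist":0},{"tx":0,"ty":0,"tz":0,"twist":0},{"tx":0,"ty":0,"tz":0,"twist":0}]' 
python3 -m pendant '[{"tx":0,"ty":0,"tz":0,"twist":0},{"tx":0,"ty":0,"tz":0,"twist":0},{"tx":0,"ty":0,"tz":0,"twist":0},{"tx":0,"ty":0,"tz":0,"twist":0},{"tx":0,"ty":0,"tz":0,"twist":0},{"tx":0,"ty":0,"tz":0,"twist":0}]' -1
python3 p.py 550.5 -326 119 83.7
python3 -m pendant '[{"tx":0,"ty":0,"tz":-0.5,"twist":0},{"tx":0,"ty":0,"tz":-1.5,"twist":0},{"tx":0,"ty":0,"tz":-2,"twist":0},{"tx":0,"ty":0,"tz":-2.5,"twist":0},{"tx":0,"ty":0,"tz":-2.5,"twist":0},{"tx":0,"ty":0,"tz":-2,"twist":0},{"tx":0,"ty":0,"tz":-1,"twist":0},{"tx":0,"ty":0,"tz":0,"twist":1.2}]'
python3 p.py 550.5 -326 119 83.7
```

```text
time_s: 26.22
eef_pos: [0.5368, -0.0122, 0.0975]
ee_rot: [-0.0, 0.045, 0.999, 0.0]
wrist_force: [-0.2, 0.1, 0.6]
gripper_width: 0.0339
grasp_force: 0.0
time_s: 26.72
eef_pos: [0.5378, -0.012, 0.099]
ee_rot: [0.001, 0.045, 0.999, -0.0]
wrist_force: [0.6, 0.1, 5.8]
gripper_width: 0.0067
grasp_force: 60.7
t26.7 cur [537.8 -12.   99. ] yaw 84.88 tilt -1.0000 | twist 1.18 then tx -4.71 ty -31.07 tz -2.00 cm | F [0.6 0.1 5.8] w 0.0067 g 60.7 q6 -1.52
time_s: 27.38
eef_pos: [0.5378, -0.0119, 0.22]
ee_rot: [0.002, 0.056, 0.998, 0.0]
wrist_force: [-0.2, -0.2, -0.6]
gripper_width: 0.0069
grasp_force: 59.8
t27.4 cur [537.8 -11.9 220. ] yaw 83.62 tilt -1.0000 | twist -0.08 then tx -4.71 ty -31.08 tz 10.10 cm | F [-0.2 -0.2 -0.6] w 0.0069 g 59.8 q6 -1.50
```

```bash

python3 -m pendant '[{"tx":-0.4,"ty":-1.5,"tz":0,"twist":0},{"tx":-0.5,"ty":-2.8,"tz":0,"twist":0},{"tx":-0.5,"ty":-3,"tz":0,"twist":0},{"tx":-0.5,"ty":-3,"tz":0,"twist":0},{"tx":-0.5,"ty":-3,"tz":0,"twist":0},{"tx":-0.5,"ty":-3,"tz":0,"twist":0},{"tx":-0.5,"ty":-3,"tz":0,"twist":0},{"tx":-0.5,"ty":-3,"tz":0,"twist":0},{"tx":-0.5,"ty":-3,"tz":0,"twist":0},{"tx":-0.3,"ty":-3,"tz":0,"twist":0},{"tx":0,"ty":-2,"tz":0.5,"twist":0},{"tx":0,"ty":-0.7,"tz":1,"twist":0},{"tx":0,"ty":0,"tz":1.5,"twist":0},{"tx":0,"ty":0,"tz":0,"twist":0},{"tx":0,"ty":0,"tz":0,"twist":0}]' >/dev/null
python3 p.py 550.5 -326 121 83.7
```

```text
t28.6 cur [ 548.3 -323.8  185.4] yaw 83.66 tilt -1.0000 | twist -0.04 then tx -0.24 ty -0.19 tz 6.44 cm | F [ 0.3 -0.2 -0.7] w 0.0069 g 59.8 q6 -2.01
```

```bash

python3 -m pendant '[{"tx":-0.2,"ty":-0.2,"tz":0,"twist":0},{"tx":0,"ty":0,"tz":0,"twist":0},{"tx":0,"ty":0,"tz":0.7,"twist":0},{"tx":0,"ty":0,"tz":0.7,"twist":0},{"tx":0,"ty":0,"tz":0.5,"twist":0},{"tx":0,"ty":0,"tz":0.5,"twist":0},{"tx":0,"ty":0,"tz":0.3,"twist":0},{"tx":0,"ty":0,"tz":0,"twist":0}]'
python3 -m pendant '[{"tx":0,"ty":0,"tz":0.5,"twist":0},{"tx":0,"ty":0,"tz":0.5,"twist":0},{"tx":0,"ty":0,"tz":0.5,"twist":0},{"tx":0,"ty":0,"tz":0.5,"twist":0},{"tx":0,"ty":0,"tz":0.3,"twist":0},{"tx":0,"ty":0,"tz":0,"twist":0}]'
```

```text
time_s: 29.3
eef_pos: [0.5507, -0.3271, 0.1597]
ee_rot: [-0.001, 0.055, 0.998, 0.001]
wrist_force: [1.0, -0.5, -1.4]
gripper_width: 0.0067
grasp_force: 59.9
time_s: 29.8
eef_pos: [0.5507, -0.3271, 0.1367]
ee_rot: [-0.001, 0.055, 0.998, 0.001]
wrist_force: [-0.4, -0.5, -1.1]
gripper_width: 0.0067
grasp_force: 59.9
```

```bash
python3 p.py 550.5 -326 121 83.7
```

```text
t29.8 cur [ 550.7 -327.1  136.7] yaw 83.67 tilt -1.0000 | twist -0.03 then tx 0.03 ty 0.11 tz 1.57 cm | F [-0.4 -0.5 -1.1] w 0.0067 g 59.9 q6 -2.01
```

```bash

python3 -m pendant '[{"tx":0,"ty":0,"tz":0.4,"twist":0},{"tx":0,"ty":0,"tz":0.4,"twist":0},{"tx":0,"ty":0,"tz":0.3,"twist":0},{"tx":0,"ty":0,"tz":0.2,"twist":0},{"tx":0,"ty":0,"tz":0.15,"twist":0},{"tx":0,"ty":0,"tz":0.1,"twist":0},{"tx":0,"ty":0,"tz":0.05,"twist":0},{"tx":0,"ty":0,"tz":0,"twist":0},{"tx":0,"ty":0,"tz":0,"twist":0}]'
```

```text
time_s: 30.55
eef_pos: [0.5513, -0.3274, 0.122]
ee_rot: [0.0, 0.055, 0.998, -0.0]
wrist_force: [-0.6, 0.4, -1.2]
gripper_width: 0.0063
grasp_force: 59.9
```

```bash

python3 -m pendant '[{"tx":0,"ty":0,"tz":0.1,"twist":0},{"tx":0,"ty":0,"tz":0.05,"twist":0},{"tx":0,"ty":0,"tz":0.05,"twist":0},{"tx":0,"ty":0,"tz":0,"twist":0},{"tx":0,"ty":0,"tz":0,"twist":0}]'
```

```text
time_s: 30.97
eef_pos: [0.5513, -0.3276, 0.121]
ee_rot: [0.001, 0.055, 0.998, -0.0]
wrist_force: [-2.6, -0.0, 4.9]
gripper_width: 0.0065
grasp_force: 60.8
```

```bash

python3 -m pendant '[{"tx":0,"ty":0,"tz":-0.1,"twist":0},{"tx":0,"ty":0,"tz":0,"twist":0},{"tx":0,"ty":0,"tz":0,"twist":0},{"tx":0,"ty":0,"tz":0,"twist":0},{"tx":0,"ty":0,"tz":-1,"twist":0},{"tx":0,"ty":0,"tz":-2,"twist":0},{"tx":0,"ty":0,"tz":-3,"twist":0},{"tx":0,"ty":0,"tz":-3,"twist":0},{"tx":0,"ty":0,"tz":0,"twist":-1.2},{"tx":0.5,"ty":2.5,"tz":0,"twist":0},{"tx":0.5,"ty":4,"tz":0,"twist":0},{"tx":0.5,"ty":4,"tz":0,"twist":0},{"tx":0.5,"ty":4,"tz":0,"twist":0},{"tx":0.5,"ty":4,"tz":0,"twist":0},{"tx":0.5,"ty":4,"tz":0,"twist":0},{"tx":0.5,"ty":4,"tz":0,"twist":0},{"tx":0.5,"ty":4,"tz":0,"twist":0},{"tx":0.3,"ty":3.5,"tz":0,"twist":0},{"tx":0,"ty":1.7,"tz":0,"twist":0}]' -0.2 >/dev/null
python3 -m pendant '[{"tx":0,"ty":0,"tz":0,"twist":0},{"tx":0,"ty":0,"tz":0,"twist":0}]' >/dev/null
python3 p.py 540 32.2 98 84.9; python3 cas.py|grep -v wrist
```

```text
t32.7 cur [540.3  32.7 211.1] yaw 85.01 tilt -1.0000 | twist 0.11 then tx 0.02 ty -0.06 tz 11.31 cm | F [-1.3 -0.3  0.2] w 0.0346 g 0.0 q6 -1.44
 cover [552. 154.] 337 (array([509.5, 251.9]), array([ 9.1, 16.6]), 85.0)
scene [231. 141.] 393 0.1293 (array([ 547.2, -347.8]), array([56.4, 80.5]), 82.5)
scene [280. 224.] 226 0.1078 (array([540.5,  31.9]), array([12.2, 79.7]), 86.4)
scene [285. 237.] 231 0.1082 (array([544.7,  76. ]), array([13. , 82.2]), 85.2)
 cover [343. 297.] 288 (array([505. , 289.3]), array([16. , 79.1]), 4.4)
side [270. 187.] 181 0.1077 (array([544.1,  74.6]), array([11.2, 82.2]), 85.8)
side [280. 197.] 175 0.1078 (array([537.5,  29.5]), array([ 9.6, 80.1]), 86.6)
side [399. 289.] 240 0.1298 (array([ 548.7, -328.1]), array([ 8.6, 83.7]), 83.5)
side [415. 305.] 226 0.1298 (array([ 544.2, -370.9]), array([ 8.2, 83.1]), 83.3)
 cover [208. 149.] 150 (array([503.2, 285.8]), array([18.5, 82.6]), 4.2)
```

```bash

python3 -m pendant '[{"tx":0,"ty":-0.1,"tz":1,"twist":0},{"tx":0,"ty":0,"tz":3,"twist":0},{"tx":0,"ty":0,"tz":3,"twist":0},{"tx":0,"ty":0,"tz":2,"twist":0},{"tx":0,"ty":0,"tz":1.3,"twist":0},{"tx":0,"ty":0,"tz":1,"twist":0},{"tx":0,"ty":0,"tz":0,"twist":0},{"tx":0,"ty":0,"tz":0,"twist":0}]' >/dev/null
python3 -m pendant '[{"tx":0,"ty":0,"tz":0,"twist":0},{"tx":0,"ty":0,"tz":0,"twist":0},{"tx":0,"ty":0,"tz":0,"twist":0},{"tx":0,"ty":0,"tz":0,"twist":0},{"tx":0,"ty":0,"tz":0,"twist":0},{"tx":0,"ty":0,"tz":0,"twist":0}]' -1
python3 p.py 555.5 -283 119 83.7
python3 -m pendant '[{"tx":0,"ty":0,"tz":-0.5,"twist":0},{"tx":0,"ty":0,"tz":-1.5,"twist":0},{"tx":0,"ty":0,"tz":-2,"twist":0},{"tx":0,"ty":0,"tz":-2.5,"twist":0},{"tx":0,"ty":0,"tz":-2.5,"twist":0},{"tx":0,"ty":0,"tz":-2,"twist":0},{"tx":0,"ty":0,"tz":-1,"twist":0},{"tx":0,"ty":0,"tz":0,"twist":1.2}]' >/dev/null
python3 p.py 555.5 -283 119 83.7
```

```text
time_s: 34.03
eef_pos: [0.5411, 0.0311, 0.099]
ee_rot: [0.001, 0.045, 0.999, 0.0]
wrist_force: [0.3, 0.3, 7.1]
gripper_width: 0.007
grasp_force: 60.8
t34.0 cur [541.1  31.1  99. ] yaw 84.88 tilt -1.0000 | twist 1.18 then tx -4.88 ty -31.06 tz -2.00 cm | F [0.3 0.3 7.1] w 0.0070 g 60.8 q6 -1.45
t34.7 cur [541.1  31.1 220. ] yaw 83.62 tilt -1.0000 | twist -0.08 then tx -4.88 ty -31.06 tz 10.10 cm | F [-0.3 -0.1 -1.5] w 0.0068 g 59.7 q6 -1.42
```

```bash

python3 -m pendant '[{"tx":-0.4,"ty":-1.5,"tz":0,"twist":0},{"tx":-0.5,"ty":-2.8,"tz":0,"twist":0},{"tx":-0.5,"ty":-3,"tz":0,"twist":0},{"tx":-0.5,"ty":-3,"tz":0,"twist":0},{"tx":-0.5,"ty":-3,"tz":0,"twist":0},{"tx":-0.5,"ty":-3,"tz":0,"twist":0},{"tx":-0.5,"ty":-3,"tz":0,"twist":0},{"tx":-0.5,"ty":-3,"tz":0,"twist":0},{"tx":-0.5,"ty":-3,"tz":0,"twist":0},{"tx":-0.5,"ty":-3,"tz":0,"twist":0},{"tx":0,"ty":-2,"tz":0.5,"twist":0},{"tx":0,"ty":-0.8,"tz":1,"twist":0},{"tx":0,"ty":0,"tz":1.5,"twist":0},{"tx":0,"ty":0,"tz":0,"twist":0},{"tx":0,"ty":0,"tz":0,"twist":0},{"tx":0,"ty":0,"tz":0,"twist":0},{"tx":0,"ty":0,"tz":0,"twist":0}]' >/dev/null
python3 p.py 555.5 -283 121 83.7
```

```text
t36.1 cur [ 555.  -282.8  188.3] yaw 83.72 tilt -1.0000 | twist 0.02 then tx -0.06 ty -0.02 tz 6.73 cm | F [ 0.1  0.4 -1.5] w 0.0065 g 59.6 q6 -1.95
```

```bash

python3 -m pendant '[{"tx":0,"ty":0,"tz":0.7,"twist":0},{"tx":0,"ty":0,"tz":0.7,"twist":0},{"tx":0,"ty":0,"tz":0.5,"twist":0},{"tx":0,"ty":0,"tz":0.5,"twist":0},{"tx":0,"ty":0,"tz":0.3,"twist":0},{"tx":0,"ty":0,"tz":0,"twist":0}]'
python3 -m pendant '[{"tx":0,"ty":0,"tz":0.5,"twist":0},{"tx":0,"ty":0,"tz":0.5,"twist":0},{"tx":0,"ty":0,"tz":0.5,"twist":0},{"tx":0,"ty":0,"tz":0.5,"twist":0},{"tx":0,"ty":0,"tz":0.4,"twist":0},{"tx":0,"ty":0,"tz":0,"twist":0}]'
```

```text
time_s: 36.62
eef_pos: [0.5541, -0.2832, 0.1597]
ee_rot: [-0.001, 0.055, 0.998, 0.0]
wrist_force: [-0.3, 0.3, -1.3]
gripper_width: 0.0067
grasp_force: 59.7
time_s: 37.12
eef_pos: [0.554, -0.2832, 0.1356]
ee_rot: [-0.001, 0.055, 0.998, 0.0]
wrist_force: [0.1, 0.4, -1.6]
gripper_width: 0.007
grasp_force: 59.7
```

```bash

python3 -m pendant '[{"tx":0,"ty":0,"tz":0.4,"twist":0},{"tx":0,"ty":0,"tz":0.4,"twist":0},{"tx":0,"ty":0,"tz":0.2,"twist":0},{"tx":0,"ty":0,"tz":0.2,"twist":0},{"tx":0,"ty":0,"tz":0.1,"twist":0},{"tx":0,"ty":0,"tz":0.1,"twist":0},{"tx":0,"ty":0,"tz":0,"twist":0},{"tx":0,"ty":0,"tz":0,"twist":0}]'
python3 -m pendant '[{"tx":0,"ty":0,"tz":0.05,"twist":0},{"tx":0,"ty":0,"tz":0.05,"twist":0},{"tx":0,"ty":0,"tz":0,"twist":0},{"tx":0,"ty":0,"tz":0,"twist":0}]'
```

```text
time_s: 37.78
eef_pos: [0.5546, -0.2835, 0.1229]
ee_rot: [0.0, 0.055, 0.998, -0.0]
wrist_force: [-0.6, -0.1, -1.3]
gripper_width: 0.0067
grasp_force: 59.7
time_s: 38.12
eef_pos: [0.5546, -0.2835, 0.1218]
ee_rot: [0.0, 0.055, 0.998, 0.0]
wrist_force: [0.6, -0.3, -1.5]
gripper_width: 0.0067
grasp_force: 59.7
```

```bash

python3 -m pendant '[{"tx":0,"ty":0,"tz":0.05,"twist":0},{"tx":0,"ty":0,"tz":0.05,"twist":0},{"tx":0,"ty":0,"tz":0.05,"twist":0},{"tx":0,"ty":0,"tz":0,"twist":0},{"tx":0,"ty":0,"tz":0,"twist":0}]'
```

```text
time_s: 38.53
eef_pos: [0.5546, -0.2835, 0.1211]
ee_rot: [0.0, 0.055, 0.998, -0.0]
wrist_force: [-2.0, 0.6, 5.8]
gripper_width: 0.0065
grasp_force: 60.6
```

```bash

python3 -m pendant '[{"tx":0,"ty":0,"tz":-0.1,"twist":0},{"tx":0,"ty":0,"tz":0,"twist":0},{"tx":0,"ty":0,"tz":0,"twist":0},{"tx":0,"ty":0,"tz":0,"twist":0},{"tx":0,"ty":0,"tz":-1,"twist":0},{"tx":0,"ty":0,"tz":-2,"twist":0},{"tx":0,"ty":0,"tz":-3,"twist":0},{"tx":0,"ty":0,"tz":-3,"twist":0},{"tx":0,"ty":0,"tz":0,"twist":-1.2},{"tx":0.5,"ty":2.5,"tz":0,"twist":0},{"tx":0.5,"ty":4,"tz":0,"twist":0},{"tx":0.5,"ty":4,"tz":0,"twist":0},{"tx":0.5,"ty":4,"tz":0,"twist":0},{"tx":0.5,"ty":4,"tz":0,"twist":0},{"tx":0.5,"ty":4,"tz":0,"twist":0},{"tx":0.5,"ty":4,"tz":0,"twist":0},{"tx":0.5,"ty":4,"tz":0,"twist":0},{"tx":0.3,"ty":3.5,"tz":0,"twist":0},{"tx":0,"ty":1.7,"tz":0,"twist":0}]' -0.2 >/dev/null
python3 -m pendant '[{"tx":0,"ty":0,"tz":0,"twist":0},{"tx":0,"ty":0,"tz":0,"twist":0}]' >/dev/null
python3 p.py 544.7 75.3 98 84.9; python3 cas.py|grep -v wrist
```

```text
t40.3 cur [543.6  76.6 211.6] yaw 85.01 tilt -1.0000 | twist 0.11 then tx -0.12 ty -0.12 tz 11.36 cm | F [ 0.5 -0.3 -0.4] w 0.0340 g 0.0 q6 -1.36
 cover [524. 150.] 1584 (array([508. , 274.5]), array([16.6, 53.1]), 3.9)
scene [232. 144.] 601 0.1297 (array([ 549.6, -326.7]), array([99.4, 80.7]), 83.9)
scene [285. 237.] 233 0.108 (array([545.9,  75.6]), array([13. , 80.4]), 86.6)
 cover [343. 297.] 286 (array([504.8, 288.5]), array([17.1, 78.8]), 5.2)
side [270. 187.] 183 0.1075 (array([543.3,  73.7]), array([ 9.5, 80.9]), 84.0)
side [383. 275.] 248 0.1296 (array([ 551.5, -283.6]), array([ 9.4, 84.1]), 83.9)
side [399. 289.] 240 0.1301 (array([ 549.5, -328.2]), array([ 8.1, 83.8]), 83.5)
side [415. 305.] 230 0.1299 (array([ 543.8, -370.8]), array([ 8.5, 84.5]), 84.0)
 cover [208. 148.] 147 (array([503.8, 286.4]), array([17.5, 80. ]), 5.7)
```

```bash

python3 -m pendant '[{"tx":-0.1,"ty":-0.1,"tz":1,"twist":0},{"tx":0,"ty":0,"tz":3,"twist":0},{"tx":0,"ty":0,"tz":3,"twist":0},{"tx":0,"ty":0,"tz":2,"twist":0},{"tx":0,"ty":0,"tz":1.3,"twist":0},{"tx":0,"ty":0,"tz":1,"twist":0},{"tx":0,"ty":0,"tz":0,"twist":0},{"tx":0,"ty":0,"tz":0,"twist":0}]' >/dev/null
python3 -m pendant '[{"tx":0,"ty":0,"tz":0,"twist":0},{"tx":0,"ty":0,"tz":0,"twist":0},{"tx":0,"ty":0,"tz":0,"twist":0},{"tx":0,"ty":0,"tz":0,"twist":0},{"tx":0,"ty":0,"tz":0,"twist":0},{"tx":0,"ty":0,"tz":0,"twist":0}]' -1
python3 p.py 559.8 -239.5 119 83.7
python3 -m pendant '[{"tx":0,"ty":0,"tz":-0.5,"twist":0},{"tx":0,"ty":0,"tz":-1.5,"twist":0},{"tx":0,"ty":0,"tz":-2,"twist":0},{"tx":0,"ty":0,"tz":-2.5,"twist":0},{"tx":0,"ty":0,"tz":-2.5,"twist":0},{"tx":0,"ty":0,"tz":-2,"twist":0},{"tx":0,"ty":0,"tz":-1,"twist":0},{"tx":0,"ty":0,"tz":0,"twist":1.2}]' >/dev/null
python3 p.py 559.8 -239.5 119 83.7
```

```text
time_s: 41.6
eef_pos: [0.5455, 0.075, 0.0996]
ee_rot: [0.001, 0.045, 0.999, 0.0]
wrist_force: [-0.1, -0.1, 6.0]
gripper_width: 0.0064
grasp_force: 60.8
t41.6 cur [545.5  75.   99.6] yaw 84.88 tilt -1.0000 | twist 1.18 then tx -4.87 ty -31.10 tz -1.94 cm | F [-0.1 -0.1  6. ] w 0.0064 g 60.8 q6 -1.37
t42.3 cur [545.5  75.  220.6] yaw 83.62 tilt -1.0000 | twist -0.08 then tx -4.87 ty -31.10 tz 10.16 cm | F [ 0.1 -0.2 -0.3] w 0.0069 g 59.9 q6 -1.34
```

```bash

python3 -m pendant '[{"tx":-0.4,"ty":-1.5,"tz":0,"twist":0},{"tx":-0.5,"ty":-2.8,"tz":0,"twist":0},{"tx":-0.5,"ty":-3,"tz":0,"twist":0},{"tx":-0.5,"ty":-3,"tz":0,"twist":0},{"tx":-0.5,"ty":-3,"tz":0,"twist":0},{"tx":-0.5,"ty":-3,"tz":0,"twist":0},{"tx":-0.5,"ty":-3,"tz":0,"twist":0},{"tx":-0.5,"ty":-3,"tz":0,"twist":0},{"tx":-0.5,"ty":-3,"tz":0,"twist":0},{"tx":-0.5,"ty":-3,"tz":0,"twist":0},{"tx":0,"ty":-2,"tz":0.5,"twist":0},{"tx":0,"ty":-0.8,"tz":1,"twist":0},{"tx":0,"ty":0,"tz":1.5,"twist":0},{"tx":0,"ty":0,"tz":0,"twist":0},{"tx":0,"ty":0,"tz":0,"twist":0},{"tx":0,"ty":0,"tz":0,"twist":0},{"tx":0,"ty":0,"tz":0,"twist":0}]' >/dev/null
python3 p.py 559.8 -239.5 121.5 83.7
```

```text
t43.7 cur [ 559.4 -238.9  188.8] yaw 83.72 tilt -1.0000 | twist 0.02 then tx -0.05 ty -0.05 tz 6.73 cm | F [ 0.4 -0.3 -0.8] w 0.0068 g 59.8 q6 -1.88
```

```bash

python3 -m pendant '[{"tx":0,"ty":0,"tz":0.7,"twist":0},{"tx":0,"ty":0,"tz":0.7,"twist":0},{"tx":0,"ty":0,"tz":0.5,"twist":0},{"tx":0,"ty":0,"tz":0.5,"twist":0},{"tx":0,"ty":0,"tz":0.3,"twist":0},{"tx":0,"ty":0,"tz":0,"twist":0}]'
python3 -m pendant '[{"tx":0,"ty":0,"tz":0.5,"twist":0},{"tx":0,"ty":0,"tz":0.5,"twist":0},{"tx":0,"ty":0,"tz":0.5,"twist":0},{"tx":0,"ty":0,"tz":0.5,"twist":0},{"tx":0,"ty":0,"tz":0.4,"twist":0},{"tx":0,"ty":0,"tz":0,"twist":0}]'
```

```text
time_s: 44.18
eef_pos: [0.5585, -0.2394, 0.1602]
ee_rot: [-0.001, 0.055, 0.998, 0.0]
wrist_force: [-0.1, -0.1, -0.5]
gripper_width: 0.0068
grasp_force: 59.8
time_s: 44.68
eef_pos: [0.5584, -0.2394, 0.1361]
ee_rot: [-0.001, 0.055, 0.998, 0.0]
wrist_force: [-0.0, 0.4, -0.8]
gripper_width: 0.007
grasp_force: 59.8
```

```bash

python3 -m pendant '[{"tx":0,"ty":0,"tz":0.4,"twist":0},{"tx":0,"ty":0,"tz":0.4,"twist":0},{"tx":0,"ty":0,"tz":0.2,"twist":0},{"tx":0,"ty":0,"tz":0.2,"twist":0},{"tx":0,"ty":0,"tz":0.1,"twist":0},{"tx":0,"ty":0,"tz":0.1,"twist":0},{"tx":0,"ty":0,"tz":0,"twist":0},{"tx":0,"ty":0,"tz":0,"twist":0}]'
python3 -m pendant '[{"tx":0,"ty":0,"tz":0.05,"twist":0},{"tx":0,"ty":0,"tz":0.05,"twist":0},{"tx":0,"ty":0,"tz":0.05,"twist":0},{"tx":0,"ty":0,"tz":0,"twist":0},{"tx":0,"ty":0,"tz":0,"twist":0}]'
```

```text
time_s: 45.35
eef_pos: [0.559, -0.2397, 0.1233]
ee_rot: [0.0, 0.055, 0.998, 0.0]
wrist_force: [-0.4, -0.4, -0.4]
gripper_width: 0.007
grasp_force: 59.8
time_s: 45.77
eef_pos: [0.559, -0.2396, 0.1218]
ee_rot: [-0.0, 0.055, 0.998, 0.0]
wrist_force: [-0.5, -0.8, -1.7]
gripper_width: 0.0069
grasp_force: 59.8
```

```bash

python3 -m pendant '[{"tx":0,"ty":0,"tz":0.05,"twist":0},{"tx":0,"ty":0,"tz":0.05,"twist":0},{"tx":0,"ty":0,"tz":0,"twist":0},{"tx":0,"ty":0,"tz":0,"twist":0}]'
```

```text
time_s: 46.1
eef_pos: [0.559, -0.2397, 0.1216]
ee_rot: [0.0, 0.055, 0.998, -0.0]
wrist_force: [-1.6, 0.6, 5.4]
gripper_width: 0.0069
grasp_force: 60.7
```

```bash

python3 -m pendant '[{"tx":0,"ty":0,"tz":-0.1,"twist":0},{"tx":0,"ty":0,"tz":0,"twist":0},{"tx":0,"ty":0,"tz":0,"twist":0},{"tx":0,"ty":0,"tz":0,"twist":0},{"tx":0,"ty":0,"tz":-1,"twist":0},{"tx":0,"ty":0,"tz":-2,"twist":0},{"tx":0,"ty":0,"tz":-3,"twist":0},{"tx":0,"ty":0,"tz":-4,"twist":0},{"tx":0.5,"ty":2.5,"tz":0,"twist":0},{"tx":0.7,"ty":3.7,"tz":0,"twist":0},{"tx":0.7,"ty":3.7,"tz":0,"twist":0},{"tx":0.7,"ty":3.7,"tz":0,"twist":0},{"tx":0.7,"ty":3.7,"tz":0,"twist":0},{"tx":0.7,"ty":3.7,"tz":0,"twist":0},{"tx":0.7,"ty":3.7,"tz":0,"twist":0},{"tx":0.7,"ty":3.7,"tz":0,"twist":0},{"tx":0.7,"ty":3.7,"tz":0,"twist":0},{"tx":0,"ty":0,"tz":0,"twist":0}]' -0.2 >/dev/null
python3 -m pendant '[{"tx":0,"ty":0,"tz":0,"twist":6.6},{"tx":0,"ty":0,"tz":0,"twist":6.6},{"tx":0,"ty":0,"tz":0,"twist":6.6},{"tx":0,"ty":0,"tz":0,"twist":6.6},{"tx":0,"ty":0,"tz":0,"twist":6.6},{"tx":0,"ty":0,"tz":0,"twist":6.6},{"tx":0,"ty":0,"tz":0,"twist":6.6},{"tx":0,"ty":0,"tz":0,"twist":6.6},{"tx":0,"ty":0,"tz":0,"twist":6.6},{"tx":0,"ty":0,"tz":0,"twist":6.6},{"tx":0,"ty":0,"tz":0,"twist":6.6},{"tx":0,"ty":0,"tz":0,"twist":6.6},{"tx":0,"ty":0,"tz":0,"twist":0},{"tx":0,"ty":0,"tz":0,"twist":0}]' 0 >/dev/null
python3 p.py 506 288.5 220 4.5;  python3 cas.py|grep -v wrist; python3 see.py e_
```

```text
t48.8 cur [533.9  85.8 222.3] yaw 4.62 tilt -1.0000 | twist 0.12 then tx 20.42 ty -1.19 tz 0.23 cm | F [-0.  -0.4 -0.2] w 0.0425 g 0.0 q6 0.06
scene [234. 149.] 814 0.1295 (array([ 552.6, -303.4]), array([147.9,  80.4]), 83.4)
 cover [343. 297.] 287 (array([505.3, 288.5]), array([16.9, 78.7]), 5.3)
side [368. 260.] 245 0.1295 (array([ 556.5, -240.4]), array([ 9.5, 83.3]), 83.5)
side [383. 274.] 246 0.1296 (array([ 551.4, -283.7]), array([ 9. , 83.2]), 84.1)
side [399. 290.] 244 0.1296 (array([ 548.6, -327.8]), array([ 8.6, 83.9]), 83.9)
side [415. 305.] 234 0.1299 (array([ 543.3, -371. ]), array([ 8.2, 84.5]), 83.8)
 cover [208. 148.] 149 (array([503.8, 285.8]), array([16.5, 81.3]), 5.9)
scene front 64 x [-52.1 -32.2] y [ 2.2 96. ]
scene back 177 x [34.1 51.2] y [-92.1  96.7]
scene [232. 144.] 531 z 0.1300 x [-39.6  -1.1  38.5] y [-69.6 -21.8  26.1]
scene [238. 160.] 198 z 0.1299 x [-39.1   0.1  36.6] y [58.9 66.4 70.5]
side front 706 x [-53. -34.] y [-94.6  92. ]
side back 418 x [31.9 51.9] y [-94.9  92.5]
side [368. 260.] 236 z 0.1296 x [-43.8  -5.1  36.1] y [59.  62.7 66.8]
side [383. 274.] 241 z 0.1297 x [-43.1  -4.7  36. ] y [14.8 18.2 22.7]
side [399. 289.] 236 z 0.1297 x [-41.9  -2.8  38.9] y [-28.9 -25.6 -21.3]
side [415. 305.] 233 z 0.1301 x [-42.3  -3.9  38.3] y [-72.3 -68.4 -64.7]
```

View pics/e_side.png

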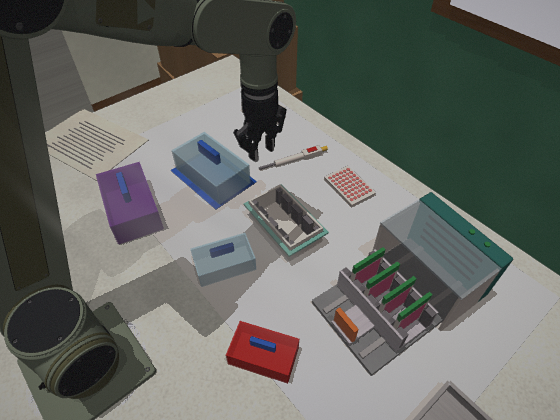

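The side picture shows all four cassettes upright in the carriage (350–430, 250–320), the tank empty at (287,218), and the cover still on the mat at (210,165). Fetch the cover and measure the tank rim.

```bash

cat > tank.py <<'E'
from h import *
for n in ['scene','side']:
    rgb,d,P=cam(n); H=hsv(rgb); Z=P[...,2]; roi=(abs(P[...,0]-.539)<.09)&(abs(P[...,1]-.01)<.13)
    for nm,z in [('rim',.0615),('ledge',.0475)]:
        m=roi&(abs(Z-z)<.004)
        l=cv2.connectedComponentsWithStats(m.astype(np.uint8)); k=1+np.argmax(l[2][1:,4]); print(n,nm,m.sum(),rect(P[m]),rect(P[l[1]==k]))
    for c,a,p in blobs((abs(Z-.11)<.007)&(H[...,0]>105)&(H[...,0]<125)&(P[...,1]>.1)&(P[...,0]>.35),P,15): print(' cover',c.round(),a,rect(p))
E
python3 tank.py
python3 -m pendant '[{"tx":1.5,"ty":-0.1,"tz":0,"twist":0},{"tx":3.3,"ty":-0.2,"tz":0,"twist":0},{"tx":3.5,"ty":-0.2,"tz":0,"twist":0},{"tx":3.5,"ty":-0.2,"tz":0,"twist":0},{"tx":3.5,"ty":-0.2,"tz":0,"twist":0},{"tx":3.3,"ty":-0.2,"tz":0,"twist":0},{"tx":1.8,"ty":-0.1,"tz":0,"twist":0},{"tx":0,"ty":0,"tz":0,"twist":0},{"tx":0,"ty":0,"tz":0,"twist":0}]' >/dev/null
python3 p.py 506 288.6 101 4.5
python3 - <<'E'
from h import *
rgb,d,P=cam('wrist'); H=hsv(rgb); Z=P[...,2]
for c,a,p in blobs((abs(Z-.11)<.007)&(H[...,0]>105)&(H[...,0]<125)&(P[...,1]>.1)&(P[...,0]>.35),P,15): print(' cover',c.round(),a,rect(p))
E
```

```text
scene rim 461 (array([537.2,  10.7]), array([184. , 101.4]), 84.9) (array([537.2,  10.7]), array([184. , 101.4]), 84.9)
scene ledge 706 (array([537.2,  10.5]), array([201.5, 120.7]), 85.0) (array([537.2,  10.5]), array([201.5, 120.7]), 85.0)
 cover [343. 297.] 289 (array([505.5, 288.6]), array([17.7, 79.7]), 5.4)
side rim 470 (array([537.1,   9.2]), array([182.9, 100.8]), 84.8) (array([537.1,   9.2]), array([182.9, 100.8]), 84.8)
side ledge 762 (array([537.2,   9. ]), array([202.2, 121.8]), 84.7) (array([537.2,   9. ]), array([202.2, 121.8]), 84.7)
 cover [208. 148.] 151 (array([504. , 286.6]), array([17.1, 80.2]), 4.7)
t49.9 cur [505.6 289.2 221.6] yaw 4.61 tilt -1.0000 | twist 0.11 then tx -0.06 ty 0.04 tz 12.06 cm | F [ 0.  -0.6  0.3] w 0.0427 g 0.0 q6 0.42
 cover [276. 210.] 1575 (array([507. , 290.3]), array([15.3, 79.2]), 5.1)
```

```bash

python3 -m pendant '[{"tx":0,"ty":0,"tz":2,"twist":0},{"tx":0,"ty":0,"tz":3,"twist":0},{"tx":0,"ty":0,"tz":3,"twist":0},{"tx":0,"ty":0,"tz":2,"twist":0},{"tx":0,"ty":0,"tz":1.2,"twist":0},{"tx":0,"ty":0,"tz":0.8,"twist":0},{"tx":0,"ty":0,"tz":0,"twist":0},{"tx":0,"ty":0,"tz":0,"twist":0}]' 0 
python3 -m pendant '[{"tx":0,"ty":0,"tz":0,"twist":0},{"tx":0,"ty":0,"tz":0,"twist":0},{"tx":0,"ty":0,"tz":0,"twist":0},{"tx":0,"ty":0,"tz":0,"twist":0},{"tx":0,"ty":0,"tz":0,"twist":0},{"tx":0,"ty":0,"tz":0,"twist":0},{"tx":0,"ty":0,"tz":0,"twist":0}]' -1
python3 p.py 538.6 10.8 144 -5.2
```

```text
time_s: 50.58
eef_pos: [0.5064, 0.2879, 0.1022]
ee_rot: [0.0, 0.679, 0.734, 0.0]
wrist_force: [0.5, 0.3, -0.4]
gripper_width: 0.0428
grasp_force: 0.0
time_s: 51.17
eef_pos: [0.5067, 0.2888, 0.1032]
ee_rot: [0.001, 0.679, 0.734, 0.001]
wrist_force: [-0.0, -1.4, 6.5]
gripper_width: 0.0147
grasp_force: 60.4
t51.2 cur [506.7 288.8 103.2] yaw 4.48 tilt -1.0000 | twist 9.68 then tx -27.40 ty 5.70 tz -4.08 cm | F [-0.  -1.4  6.5] w 0.0147 g 60.4 q6 0.42
```

```bash

python3 -m pendant '[{"tx":0,"ty":0,"tz":-0.5,"twist":0},{"tx":0,"ty":0,"tz":-1,"twist":0},{"tx":0,"ty":0,"tz":-2,"twist":0},{"tx":0,"ty":0,"tz":-2.5,"twist":0},{"tx":0,"ty":0,"tz":-2.5,"twist":0},{"tx":0,"ty":0,"tz":-1,"twist":0},{"tx":0,"ty":0,"tz":-0.5,"twist":0},{"tx":0,"ty":0,"tz":0,"twist":3},{"tx":0,"ty":0,"tz":0,"twist":3.6},{"tx":0,"ty":0,"tz":0,"twist":3},{"tx":0,"ty":0,"tz":0,"twist":0}]' >/dev/null
python3 p.py 538.6 10.8 146 -5.2
python3 -m pendant '[{"tx":-1.5,"ty":0.3,"tz":0,"twist":0},{"tx":-2.4,"ty":0.5,"tz":0,"twist":0},{"tx":-2.5,"ty":0.5,"tz":0,"twist":0},{"tx":-2.5,"ty":0.5,"tz":0,"twist":0},{"tx":-2.5,"ty":0.5,"tz":0,"twist":0},{"tx":-2.5,"ty":0.5,"tz":0,"twist":0},{"tx":-2.5,"ty":0.5,"tz":0,"twist":0},{"tx":-2.5,"ty":0.5,"tz":0,"twist":0},{"tx":-2.5,"ty":0.5,"tz":0,"twist":0},{"tx":-2.5,"ty":0.5,"tz":0,"twist":0},{"tx":-2,"ty":0.5,"tz":0,"twist":0},{"tx":-1.5,"ty":0.4,"tz":0,"twist":0},{"tx":0,"ty":0,"tz":0,"twist":0},{"tx":0,"ty":0,"tz":0,"twist":0},{"tx":0,"ty":0,"tz":0,"twist":0}]' >/dev/null
python3 p.py 538.6 10.8 146 -5.2
```

```text
t52.1 cur [505.  288.2 200.3] yaw -5.18 tilt -1.0000 | twist 0.02 then tx -27.32 ty 5.86 tz 5.43 cm | F [-0.2 -0.2 -3.8] w 0.0149 g 59.1 q6 0.59
t53.3 cur [537.6  10.7 201.3] yaw -5.12 tilt -1.0000 | twist 0.08 then tx 0.02 ty 0.10 tz 5.53 cm | F [-0.7  0.2 -2. ] w 0.0146 g 59.2 q6 0.09
```

```bash

python3 -m pendant '[{"tx":0,"ty":0.05,"tz":1,"twist":0},{"tx":0,"ty":0,"tz":1.3,"twist":0},{"tx":0,"ty":0,"tz":0.8,"twist":0},{"tx":0,"ty":0,"tz":0,"twist":0},{"tx":0,"ty":0,"tz":0,"twist":0},{"tx":0,"ty":0,"tz":0,"twist":0}]' >/dev/null
python3 p.py 538.6 10.8 146 -5.2
python3 - <<'E'
from h import *
for n in ['scene','side']:
    rgb,d,P=cam(n); H=hsv(rgb); Z=P[...,2]; roi=(abs(P[...,0]-.539)<.09)&(abs(P[...,1]-.01)<.13)
    save('t_'+n,cv2.resize(rgb[130:310,190:430],None,fx=3,fy=3,interpolation=cv2.INTER_CUBIC))
    for z in (.0475,.142):
        m=roi&(abs(Z-z)<.005)
        if m.sum()>30: print(n,z,m.sum(),rect(P[m]))
E
```

```text
t53.8 cur [539.   10.8 171. ] yaw -5.09 tilt -1.0000 | twist 0.11 then tx -0.01 ty -0.04 tz 2.50 cm | F [-0.2 -0.2 -2.6] w 0.0149 g 59.0 q6 0.09
scene 0.0475 461 (array([537.7,  12.1]), array([201.2, 120.8]), 85.1)
scene 0.142 2007 (array([537.1,  10.8]), array([199., 117.]), 84.8)
side 0.0475 588 (array([536.7,   8.7]), array([202.6, 120.3]), 85.3)
side 0.142 2356 (array([537. ,   9.9]), array([199. , 117.9]), 85.1)
```

View pics/t_side.png

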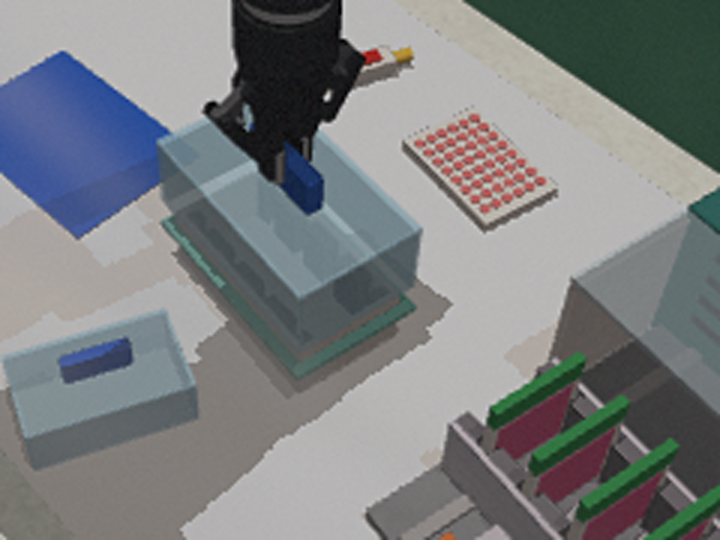

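The crop shows the cover (290,210) hanging squarely over the tank ledge (290,370). Both cameras agree to within 1 mm on its centre, so lower it onto the ledge.

```bash

python3 -m pendant '[{"tx":0,"ty":0,"tz":0.5,"twist":0},{"tx":0,"ty":0,"tz":0.5,"twist":0},{"tx":0,"ty":0,"tz":0.4,"twist":0},{"tx":0,"ty":0,"tz":0,"twist":0}]'
python3 -m pendant '[{"tx":0,"ty":0,"tz":0.3,"twist":0},{"tx":0,"ty":0,"tz":0.3,"twist":0},{"tx":0,"ty":0,"tz":0.2,"twist":0},{"tx":0,"ty":0,"tz":0.1,"twist":0},{"tx":0,"ty":0,"tz":0,"twist":0},{"tx":0,"ty":0,"tz":0,"twist":0}]'
```

```text
time_s: 54.27
eef_pos: [0.5379, 0.0105, 0.1556]
ee_rot: [-0.001, 0.738, 0.675, -0.001]
wrist_force: [-0.1, 0.3, -3.6]
gripper_width: 0.0153
grasp_force: 59.1
time_s: 54.77
eef_pos: [0.5387, 0.0105, 0.1478]
ee_rot: [-0.0, 0.738, 0.675, 0.0]
wrist_force: [-0.7, -0.0, -2.8]
gripper_width: 0.015
grasp_force: 59.2
```

```bash

python3 -m pendant '[{"tx":0,"ty":0,"tz":0.1,"twist":0},{"tx":0,"ty":0,"tz":0.1,"twist":0},{"tx":0,"ty":0,"tz":0.05,"twist":0},{"tx":0,"ty":0,"tz":0,"twist":0},{"tx":0,"ty":0,"tz":0,"twist":0}]'
```

```text
time_s: 55.18
eef_pos: [0.5388, 0.0105, 0.1462]
ee_rot: [0.0, 0.738, 0.675, 0.0]
wrist_force: [-1.7, -1.0, 5.7]
gripper_width: 0.0151
grasp_force: 60.4
```

```bash

python3 -m pendant '[{"tx":0,"ty":0,"tz":-0.1,"twist":0},{"tx":0,"ty":0,"tz":0,"twist":0},{"tx":0,"ty":0,"tz":0,"twist":0},{"tx":0,"ty":0,"tz":0,"twist":0},{"tx":0,"ty":0,"tz":-1,"twist":0},{"tx":0,"ty":0,"tz":-3,"twist":0},{"tx":0,"ty":0,"tz":-3,"twist":0},{"tx":0,"ty":0,"tz":-2,"twist":0},{"tx":0,"ty":0,"tz":0,"twist":1.1},{"tx":-1.5,"ty":-1,"tz":0,"twist":0},{"tx":-3.5,"ty":-1,"tz":0,"twist":0},{"tx":-3.5,"ty":-1,"tz":0,"twist":0},{"tx":-3.5,"ty":-1,"tz":0,"twist":0},{"tx":-3.5,"ty":-1,"tz":0,"twist":0},{"tx":-3.5,"ty":-1,"tz":0,"twist":0},{"tx":-3.5,"ty":0,"tz":0,"twist":0},{"tx":-3.5,"ty":0,"tz":0,"twist":0},{"tx":-3.5,"ty":0,"tz":0,"twist":0},{"tx":-1.5,"ty":0,"tz":0,"twist":0},{"tx":0,"ty":0,"tz":0,"twist":0}]' 0 >/dev/null
python3 -m pendant '[{"tx":0,"ty":0,"tz":0,"twist":0},{"tx":0,"ty":0,"tz":0,"twist":0}]' >/dev/null
python3 p.py 444.6 -291.5 63 -6.3; python3 tank.py | grep ledge
python3 - <<'E'
from h import *
for n in ['scene','side']:
    rgb,d,P=cam(n); Z=P[...,2]; H=hsv(rgb); roi=(abs(P[...,0]-.539)<.1)&(abs(P[...,1]-.01)<.14)
    m=roi&(abs(Z-.119)<.005); print(n,'roof',m.sum(),Z[m].mean().round(4),rect(P[m]))
    for c,a,p in blobs((H[...,0]>5)&(H[...,0]<18)&(H[...,1]>150)&(H[...,2]>100)&(abs(P[...,0]-.45)<.1),P,40):
        p=p[~np.isnan(p[:,0])]; t=p[p[:,2]>np.percentile(p[:,2],97)-.006]; print(n,c,a,rect(t))
E
```

```text
t57.0 cur [ 445.2 -290.2  236. ] yaw -6.23 tilt -1.0000 | twist 0.07 then tx -0.13 ty -0.04 tz 17.30 cm | F [ 0.  -0.   0.4] w 0.0429 g 0.0 q6 -0.49
scene ledge 216 (array([582.3,  32.7]), array([103.4, 228.8]), 26.2) (array([582.3,  32.7]), array([103.4, 228.8]), 26.2)
side ledge 235 (array([492.8, -13.5]), array([102.6, 230.3]), 25.6) (array([492.8, -13.5]), array([102.6, 230.3]), 25.6)
scene roof 2315 0.1187 (array([536.8,   9.7]), array([200.1, 117. ]), 84.9)
side roof 2534 0.1181 (array([536.9,   8.7]), array([199.1, 118.2]), 84.9)
side [345.66755319 324.05851064] 376 (array([ 441.9, -292.8]), array([58.2, 12.4]), 83.6)
```

```bash

python3 -m pendant '[{"tx":-0.1,"ty":0,"tz":2,"twist":0},{"tx":0,"ty":0,"tz":3,"twist":0},{"tx":0,"ty":0,"tz":3,"twist":0},{"tx":0,"ty":0,"tz":3,"twist":0},{"tx":0,"ty":0,"tz":2.5,"twist":0},{"tx":0,"ty":0,"tz":1.8,"twist":0},{"tx":0,"ty":0,"tz":1,"twist":0},{"tx":0,"ty":0,"tz":1,"twist":0},{"tx":0,"ty":0,"tz":0,"twist":0},{"tx":0,"ty":0,"tz":0,"twist":0}]' 0
python3 -m pendant '[{"tx":0,"ty":0,"tz":0,"twist":0},{"tx":0,"ty":0,"tz":0,"twist":0},{"tx":0,"ty":0,"tz":0,"twist":0},{"tx":0,"ty":0,"tz":0,"twist":0},{"tx":0,"ty":0,"tz":0,"twist":0},{"tx":0,"ty":0,"tz":0,"twist":0},{"tx":0,"ty":0,"tz":0,"twist":0},{"tx":0,"ty":0,"tz":0,"twist":0}]' -1
```

```text
time_s: 58.05
eef_pos: [0.4457, -0.2921, 0.0637]
ee_rot: [0.0, 0.744, 0.668, 0.0]
wrist_force: [0.1, 0.2, 0.2]
gripper_width: 0.0429
grasp_force: 0.0
time_s: 58.72
eef_pos: [0.4456, -0.2925, 0.0645]
ee_rot: [0.001, 0.744, 0.668, 0.0]
wrist_force: [-0.8, -0.5, 5.8]
gripper_width: 0.0112
grasp_force: 59.3
```

Push in slowly: 10 cm first, then small steps to the stop.

```bash

python3 -m pendant '[{"tx":0,"ty":0.1,"tz":0,"twist":0},{"tx":0,"ty":0.25,"tz":0,"twist":0},{"tx":0,"ty":0.4,"tz":0,"twist":0},{"tx":0,"ty":0.5,"tz":0,"twist":0},{"tx":0,"ty":0.5,"tz":0,"twist":0},{"tx":0,"ty":0.5,"tz":0,"twist":0},{"tx":0,"ty":0.5,"tz":0,"twist":0},{"tx":0,"ty":0.5,"tz":0,"twist":0},{"tx":0,"ty":0.5,"tz":0,"twist":0},{"tx":0,"ty":0.5,"tz":0,"twist":0},{"tx":0,"ty":0.5,"tz":0,"twist":0},{"tx":0,"ty":0.5,"tz":0,"twist":0},{"tx":0,"ty":0.5,"tz":0,"twist":0},{"tx":0,"ty":0.5,"tz":0,"twist":0},{"tx":0,"ty":0.5,"tz":0,"twist":0}]'
python3 -m pendant '[{"tx":0,"ty":0.5,"tz":0,"twist":0},{"tx":0,"ty":0.5,"tz":0,"twist":0},{"tx":0,"ty":0.5,"tz":0,"twist":0},{"tx":0,"ty":0.5,"tz":0,"twist":0},{"tx":0,"ty":0.5,"tz":0,"twist":0},{"tx":0,"ty":0.4,"tz":0,"twist":0},{"tx":0,"ty":0.3,"tz":0,"twist":0},{"tx":0,"ty":0.2,"tz":0,"twist":0},{"tx":0,"ty":0,"tz":0,"twist":0}]'
python3 p.py 554 -304 64 -6.3
```

```text
time_s: 59.97
eef_pos: [0.5123, -0.2998, 0.0645]
ee_rot: [0.0, 0.744, 0.668, -0.0]
wrist_force: [-3.2, -0.4, 6.6]
gripper_width: 0.0111
grasp_force: 59.5
time_s: 60.72
eef_pos: [0.5467, -0.3035, 0.0645]
ee_rot: [0.001, 0.744, 0.668, 0.0]
wrist_force: [-1.0, -0.2, 4.5]
gripper_width: 0.0112
grasp_force: 59.2
t60.7 cur [ 546.7 -303.5   64.5] yaw -6.23 tilt -1.0000 | twist 0.07 then tx 0.03 ty 0.73 tz 0.05 cm | F [-1.  -0.2  4.5] w 0.0112 g 59.2 q6 -0.42
```

```bash

python3 -m pendant '[{"tx":0,"ty":0.2,"tz":0,"twist":0},{"tx":0,"ty":0.2,"tz":0,"twist":0},{"tx":0,"ty":0.2,"tz":0,"twist":0},{"tx":0,"ty":0.1,"tz":0,"twist":0},{"tx":0,"ty":0,"tz":0,"twist":0}]'
python3 -m pendant '[{"tx":0,"ty":0.1,"tz":0,"twist":0},{"tx":0,"ty":0.1,"tz":0,"twist":0},{"tx":0,"ty":0,"tz":0,"twist":0}]'
python3 -m pendant '[{"tx":0,"ty":0.1,"tz":0,"twist":0},{"tx":0,"ty":0.1,"tz":0,"twist":0},{"tx":0,"ty":0,"tz":0,"twist":0}]'
```

```text
time_s: 61.13
eef_pos: [0.5534, -0.3042, 0.0645]
ee_rot: [0.001, 0.744, 0.668, 0.0]
wrist_force: [-1.3, -0.1, 5.2]
gripper_width: 0.0112
grasp_force: 59.3
time_s: 61.38
eef_pos: [0.5539, -0.3043, 0.0645]
ee_rot: [-0.001, 0.744, 0.668, -0.001]
wrist_force: [-6.2, 0.3, 8.6]
gripper_width: 0.0111
grasp_force: 59.7
time_s: 61.63
eef_pos: [0.5539, -0.3043, 0.0645]
ee_rot: [-0.002, 0.744, 0.668, -0.002]
wrist_force: [-11.9, -0.1, 11.0]
gripper_width: 0.0113
grasp_force: 60.2
```

```bash

python3 -m pendant '[{"tx":0,"ty":-0.2,"tz":0,"twist":0},{"tx":0,"ty":0,"tz":0,"twist":0}]'
python3 -m pendant '[{"tx":0,"ty":0,"tz":0,"twist":0},{"tx":0,"ty":0,"tz":0,"twist":0},{"tx":0,"ty":0,"tz":0,"twist":0},{"tx":0,"ty":0,"tz":-1,"twist":0},{"tx":0,"ty":0,"tz":-3,"twist":0},{"tx":0,"ty":0,"tz":-3,"twist":0},{"tx":0,"ty":0,"tz":-3,"twist":0},{"tx":0,"ty":-2,"tz":-4,"twist":0},{"tx":0,"ty":-3,"tz":-4,"twist":0},{"tx":0,"ty":-4,"tz":-2,"twist":0},{"tx":0,"ty":-4,"tz":0,"twist":0},{"tx":0,"ty":-2,"tz":0,"twist":0},{"tx":0,"ty":0,"tz":0,"twist":0},{"tx":0,"ty":0,"tz":0,"twist":0}]' 0
python3 - <<'E'
from h import *
for n in ['scene','side']:
    rgb,d,P=cam(n); Z=P[...,2]; H=hsv(rgb); roi=(abs(P[...,0]-.539)<.1)&(abs(P[...,1]-.01)<.14); save('f_'+n,rgb)
    m=roi&(abs(Z-.119)<.005); print(n,'roof',m.sum(),Z[m].mean().round(4),rect(P[m]))
    for c,a,p in blobs((H[...,0]>5)&(H[...,0]<18)&(H[...,1]>150)&(H[...,2]>100)&(abs(P[...,0]-.55)<.1),P,30):
        p=p[~np.isnan(p[:,0])]; t=p[p[:,2]>np.percentile(p[:,2],97)-.006]; print(n,c,a,rect(t))
E
```

```text
time_s: 61.8
eef_pos: [0.5538, -0.3043, 0.0646]
ee_rot: [-0.0, 0.745, 0.668, -0.001]
wrist_force: [-5.3, 1.0, 7.3]
gripper_width: 0.0108
grasp_force: 59.7
time_s: 62.97
eef_pos: [0.4146, -0.2888, 0.2538]
ee_rot: [0.001, 0.745, 0.667, 0.0]
wrist_force: [1.2, -0.2, -0.0]
gripper_width: 0.0425
grasp_force: 0.0
scene roof 2323 0.1187 (array([537.1,   9.1]), array([201.1, 116.9]), 85.1)
scene [234.68888889 161.28888889] 45 (array([ 553.1, -299.4]), array([55.5, 10.6]), 84.3)
side roof 2310 0.1181 (array([537. ,   9.4]), array([198.5, 117.8]), 84.9)
side [384.74177215 297.16708861] 395 (array([ 551.7, -304.7]), array([58.3, 14.6]), 84.5)
```

View pics/f_side.png

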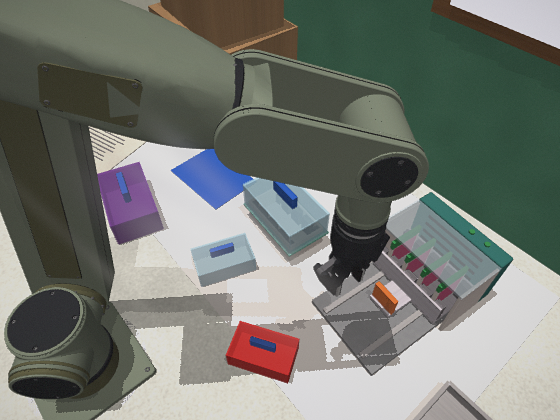

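View pics/f_scene.png

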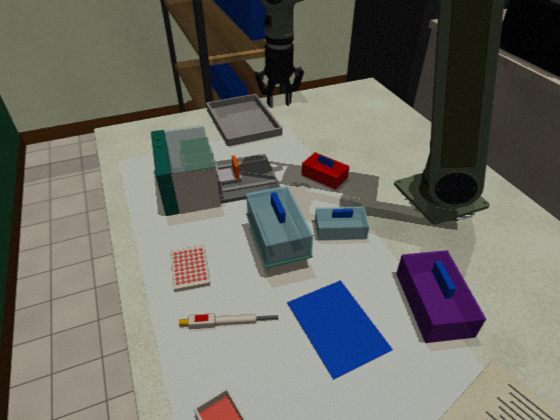

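The side picture shows four upright cassettes under the hood (395–450, 245–295) and the orange tab at its home position (385,297). The scene picture shows the cover square on the tank (278,225), with the mat, pipette and microplate undisturbed. Hand in.

```bash
python3 -c "
from bench import r
print(r.finish_job())"
```

```text
the job is handed in; nothing more can be done
None
```

I handed the job in at about 63 s: all four cassettes stand upright in the carriage, the carriage is pushed home against its stop, and the cover is back squarely on the tank; the microplate and pipette were left alone.

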